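# Lock a pressure transducer into the slotted mounting puck and start the run

## Robot

A 7-joint arm with a two-finger parallel gripper is mounted at the origin on the work surface. World frame = base frame: x ahead of the robot, y to its left, z up, the work surface at z = 0. Lengths are in m, angles in rad, forces in N, time in s.
With the tool pointing down it reaches from about 0.4 to 0.875 m from the base axis. Payload 19.3 kg.
Tool frame: the origin (TCP) lies midway between the tips of the shut fingers; the grasp point (between the pads) lies 19 mm behind it; x points along the fingers, y is the direction in which the jaws open and shut, and the axes are right-handed (so a half turn about x gives the same grasp; the last joint's range is limited). The gripper opens to 85 mm and grips with 20 to 120 N. Pads are 22 mm wide; open, the fingers measure 114 mm over their backs; the gripper's body (76 mm by 85 mm) begins 54 mm behind the grasp point. The pads swing forward as they close: fully open they stand 13 mm farther back than shut.
Start: joints at [1.254, 0.521, -0.036, 1.599, 0.021, 1.021, -0.113], TCP at [0.153, -0.606, 0.231] pointing down, gripper open.
Joint ranges: [-2.91, 2.91], [-0.3, 2.13], [-1.5, 1.42], [0.17, 2.43], [-1.26, 4.41], [0.16, 1.93], [-2.52, 2.52]. Speed limits (rad/s): [1.89, 1.89, 2.39, 2.39, 3.01, 3.01, 3.01].

## Interface

Orientations are given as [roll, pitch, yaw] about the fixed x, y, z axes, in that order (R = Rz(yaw) Ry(pitch) Rx(roll)).
In Python, from workcell import bot gives the robot as it stands. The module is installed in compiled form; this text tells all that it offers.
- The arm moves only by the tool servo_tool, never from a script. Its argument "targets" is a list of rows, each an object of numbers: "x", "y", "z": the shift along the tool's x, y, z as a fraction of full scale; "wx", "wy", "wz": the turn, a rotation vector about the tool's x, y, z as a fraction of full scale. A call has 1 to 12 rows; each row is the pose to reach, as a shift and turn from the pose measured when the call began, along the tool's axes at that moment, turning the shorter way round; what a row does not reach only later rows make up. Full scale, the value 1, is 40 cm for a shift and 360 degrees for a turn. A row lasts 1/8 s, in which the tool goes at most 62.5 mm and 10.7 degrees, less where a joint would pass 70% of its speed; a pose out of reach is approached as far as the arm can. A call with a number of a shift or a turn outside -1 to 1 is refused whole. A call with a gripper value outside its range is refused whole. "grip" is the gripper command: -1 is shut, 1 is fully open, values between are in proportion, set as the call begins (left out, the last holds). The fingers move at their own pace and stop on an object; "squeeze" is the grip in N (left out, the last holds). Time passes only in rows, so rows that repeat a pose let the fingers close. It gives the time, the measured TCP pose, the force and the opening at its end, in the units of the state.
- bot.observe(): the state, without advancing time (a new reading comes with each control period).
- bot.grab_frame(name): name is "side" or "top"; returns (picture, depth): 420x560x3 uint8, red, green, blue; 420x560 float32, m along the optical axis (not along the pixel's ray), 0 where there is no reading.
- bot.get_calibration(name): a dict with "intrinsics" (3x3 intrinsics, pixels), "R" (3x3) and "t" (3): a world point X has camera coordinates R X + t. Camera axes: x right, y down, z forward; pixel columns grow to the right and rows downward; lengths in m; the calibration is good to about 2 mm. A picture is of the moment at which its call begins. get_calibration takes no time and is no camera call.
- bot.job_done(): hands the job in, once; it reports no verdict.
Trained networks look in the newest picture that a camera, given by its name, has taken for a name from the list of things; names that differ only in an ending like _2 or _b are one class to them, and where a whole thing is asked for, a point or a joint stands for the part that bears it (a point fixed in the world has none). Each returns a list of dicts, best first, with "confidence" (0 to 1); they miss things now and then, are a little off and sometimes report something else, mostly with a low value. They report only what shows in the picture. A call takes as long as a camera call.
- bot.trace(camera, target): "mask" (420x560 bool, what is visible of it) and "pixel" ([column, row] in pixels, amid what is visible of it).
The state is a dict: "clock": time; "qpos": joint angles; "qd": joint speeds; "joint_efforts": joint torques, N m; "position": TCP position; "tool_rot": TCP orientation; "force": force on the tool from outside, world axes, zero at the start; "moment": the same for the moment, N m; "grip_width": finger opening in m.
Only numpy, scipy, OpenCV 4.12 (cv2) and the standard library are available. Lean on these libraries where they do the work, as an engineer would, in place of code of your own. Each camera call takes 0.05 s, during which the arm holds its last target. There are 200 camera calls.

## Task

Mount the transducer from the sloping rest on the mounting puck that has the slotted plate: pass its T-foot down through the slot until the flange sits flat, let go so that it seats under its own weight, then take hold again from above and turn it a quarter turn clockwise (seen from above) so that the T-bar is locked under the plate. Only once it is locked, press the domed button on the control box fully down and release it to start the calibration run. Leave the couplers, gauge, bottle and wrench undisturbed, and let go of everything at the end.

Things in the scene. Friction and masses are not known exactly. Their poses are not given: they have to be found in the camera images.
- transducer: Loose silver pressure transducer, 0.22 to 0.42 kg. Origin: centre of the flange's underside; z runs up the barrel from foot to head, y lies along the foot's T-bar. Flange 56 mm diameter, z 0 to 8 mm. At the start it lies in the rest: foot low and towards the robot, z rising 30 degrees above level and away from the robot, y level, x pointing away and down. Centre of mass near z = 43 mm.
- barrel_mid (a point): Middle of the transducer's round barrel, on its axis at z = 43 mm of the transducer, axes as the transducer's. The barrel is 40 mm in diameter, from z = 8 to 78 mm.
- head_top (a point): Centre of the top face of the transducer's black square-sided connector head, at z = 108 mm of the transducer. The head reaches from z = 78 to 108 mm, 24 mm wide in x and 34 mm long in y, so its long sides run parallel to the T-bar.
- tbar (a point): Centre of the T-bar of the transducer's foot, at z = -13 mm of the transducer: bar 40 mm long (y), 12 mm wide (x), 8 mm thick (z = -9 to -17 mm). Between it and the flange a round pilot 20 mm in diameter; below it a conical nose, 20 mm in diameter at z = -17 mm, 10 mm at its end at z = -29 mm.
- rest: Fixed aluminium sloping rest, base 150 x 66 x 8 mm, two V-saddles and a stop for the nose. Origin: centre of the underside; x points to the high end, along the transducer's heading. The flange centre lies at x -28 mm, 58 mm above the bench. The saddles are 38 mm wide, narrower than the barrel, so fingers may close anywhere along it. Nothing holds the transducer: lift it upwards.
- puck: Fixed black round mounting puck, 100 mm diameter, with a square steel plate 64 x 64 x 6 mm on top (upper face 40 mm above the bench). Origin: centre of the underside; z up; the slot runs along its y. The flange rests on the plate; the T-bar then has 3 mm of room under the plate. Half a turn about z looks and works the same.
- slot (a point): Centre of the slot at the plate's upper face, on the puck's axis 40 mm above the bench; axes as the puck's. The slot is 45 mm long (y) and 15 mm wide (x), widened to 23 x 23 mm at its centre, over a hollow 36 mm deep from the plate's upper face.
- stops (a point): Point on the puck's axis inside the hollow, at the height of the inserted T-bar. Hidden stop blocks let the bar turn only clockwise seen from above, from the slot line to a hard stop about 95 degrees on; at lock the bar lies along the puck's x. It turns freely, without a spring or click.
- plain_puck: The other fixed black puck, same 100 mm diameter and 40 mm height, with only a plain 23 mm round bore and no plate: not to be used. The two pucks may stand in either place.
- control_box: Fixed steel control box 100 x 120 x 60 mm; origin: centre of the underside.
- button_top (a point): Top centre of the domed push button, 32 mm diameter, on the control box, about 80 mm above the bench; it moves down with the button.
- start_button (a joint): Travel of the domed button in m: 0 out, 0.006 fully down. A spring returns it; it needs 1.5 N to start and 5 N when fully down.
- coupler_near: Loose stainless quick coupler standing upright on the robot's side of the pucks, 31 mm diameter, 54 mm high; origin: centre of the underside. Leave it.
- coupler_far: Loose stainless quick coupler like the other, beyond the pucks. Leave it.
- gauge: Fixed reference gauge on a stand, 100 mm dial, 165 mm high, at the left of the control box; origin: centre of the underside. Do not touch it.
- wipe_bottle: Loose white bottle, 56 mm diameter, 130 mm high, standing at the left; origin: centre of the underside. Leave it.
- wrench: Loose wrench, 170 mm long, lying beyond the control box. Leave it.

How it is judged:
By the outcome, as a careful person would: the job done as asked, in the order asked, and still so for the second after the job is handed in, with the robot touching nothing.
It also fails if it takes over 54 s, if anything falls off the work surface, if the arm or the gripper's body presses on something with over 40 N, if the wrist force passes 120 N, or if a joint passes its speed limit or range.

## Working session

There is one attempt and no reset: what is moved stays moved. The work goes in short steps, Python scripts to look and compute and a tool call to move; the robot and the scene stay as the last step left them, time stands still between calls to the robot, and variables do not carry over. Pictures are saved under pics/ and viewed, on a budget of 10 in all, crops included, one or two more only if the job needs it, and the job is handed in when it is done.

Besides the shell and the picture viewer there is one more tool, called as name(argument=value, ...) on one line, values as JSON. servo_tool: Moves the arm, as the interface text tells. Shift numbers are shares of 40 cm and turn numbers shares of 360 degrees, none past 1 either way. Its arguments: {"type":"object","properties":{"targets":{"type":"array"},"grip":{"type":"number"},"squeeze":{"type":"number"}},"required":["targets"]}

```bash
mkdir -p pics
cat > h.py <<'E'
import numpy as np, cv2
from workcell import bot
from scipy.spatial.transform import Rotation as Ro
def grab(n,save=None):
    p,d=bot.grab_frame(n)
    if save: cv2.imwrite('pics/'+save+'.png',p[:,:,::-1])
    return p,d
def cloud(n,d):
    c=bot.get_calibration(n);K=np.array(c['intrinsics']);R=np.array(c['R']);t=np.array(c['t'])
    v,u=np.mgrid[:d.shape[0],:d.shape[1]]
    X=np.stack([(u-K[0,2])/K[0,0]*d,(v-K[1,2])/K[1,1]*d,d],-1)
    return (X-t)@R   # R^T (X-t)
def proj(n,P):
    c=bot.get_calibration(n);q=np.array(c['R'])@np.array(P)+np.array(c['t']);q=np.array(c['intrinsics'])@q;return q[:2]/q[2]
def state():
    s=bot.observe();r=Ro.from_euler('xyz',s['tool_rot']).as_matrix();return s,np.array(s['position']),r
def rel(P,Rt=None):
    s,p,r=state()
    sh=r.T@(np.array(P)-p)/0.4
    w=np.zeros(3) if Rt is None else Ro.from_matrix(r.T@Rt).as_rotvec()/(2*np.pi)
    return np.round(sh,4),np.round(w,4)
E
python3 - <<'E'
from h import *
print(bot.observe())
for n in('side','top'):
    p,d=grab(n,n+'0');C=cloud(n,d);np.save(n+'0.npy',C)
    c=bot.get_calibration(n);print(n,-np.array(c['R']).T@np.array(c['t']),np.array(c['R'])[2])
    for t in ['transducer','rest','puck','plain_puck','control_box','button_top','coupler_near','coupler_far','gauge','wipe_bottle','wrench','head_top','slot']:
        try:
            for o in bot.trace(n,t)[:2]:
                m=o['mask']&(d>0);print(t,round(o['confidence'],2),np.round(o['pixel']),m.sum(),np.round(np.median(C[m],0),3) if m.any() else '',np.round(C[m].min(0),3) if m.any() else '',np.round(C[m].max(0),3) if m.any() else '')
        except Exception as e: print(t,e)
E
```

```text
{'clock': 0.0, 'qpos': array([ 1.25381894,  0.52201611, -0.03633072,  1.59998948,  0.02118734,
        1.02111611, -0.11282277]), 'qd': array([ 0.00026794,  0.00056243,  0.00050345, -0.0002099 ,  0.00027516,
       -0.00165582, -0.0002715 ]), 'joint_efforts': array([-4.61072668e-04, -9.27119637e+01,  1.97923690e+00, -3.69937456e+01,
        1.78656040e-02,  7.94914900e-03,  1.99060361e-05]), 'position': array([ 0.15256229, -0.60574676,  0.23073102]), 'tool_rot': array([-1.50982304,  1.56965177,  1.87851017]), 'force': array([-0.36068267, -0.75151295, -0.02797826]), 'moment': array([ 0.0328237 , -0.00174576,  0.01875265]), 'grip_width': 0.08522424646560156}
side [-0.06564816  0.85312542  0.65321084] [ 0.54996167 -0.68337047 -0.48015306]
transducer 0.83 [377. 185.] 509 [ 0.474 -0.268  0.084] [ 0.425 -0.522 -0.002] [ 0.602 -0.239  0.122]
transducer 0.73 [130. 300.] 2947 [0.596 0.529 0.097] [ 0.475  0.375 -0.002] [0.86  0.607 0.167]
rest 0.94 [376. 204.] 699 [ 0.472 -0.267  0.007] [ 0.393 -0.364 -0.004] [ 0.564 -0.217  0.078]
rest 0.57 [130. 298.] 2960 [0.596 0.529 0.098] [ 0.462  0.392 
[... 2334 characters left out ...]
97 0.078] [0.491 0.284 0.064] [0.52  0.313 0.086]
gauge 0.65 [136. 196.] 1224 [0.6   0.509 0.092] [ 0.549  0.457 -0.002] [0.671 0.591 0.172]
gauge 0.51 [263. 173.] 84 [0.663 0.131 0.04 ] [0.653 0.119 0.006] [0.684 0.145 0.058]
wipe_bottle 0.88 [181. 266.] 352 [0.381 0.371 0.091] [ 0.357  0.353 -0.002] [0.417 0.405 0.138]
wipe_bottle 0.27 [310. 220.] 795 [ 0.517 -0.023  0.041] [ 0.468 -0.073 -0.005] [0.567 0.022 0.051]
wrench 0.67 [209. 168.] 235 [0.708 0.3   0.008] [ 0.68   0.207 -0.005] [0.726 0.357 0.018]
head_top 0.73 [399. 229.] 611 [ 0.478 -0.279  0.093] [ 0.423 -0.343 -0.005] [ 0.539 -0.242  0.128]
slot 0.76 [263. 217.] 846 [0.54  0.133 0.037] [ 0.49   0.083 -0.005] [0.589 0.186 0.052]
```

View pics/top0.png

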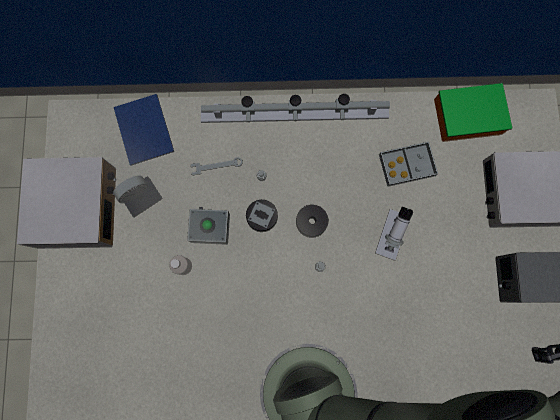

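View pics/side0.png

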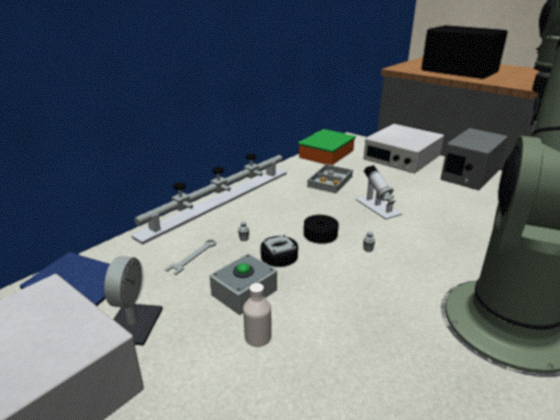

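The top view shows the slotted puck at about (262,215), the plain puck at (312,220), the transducer at (398,230) with its head away from the robot, and the box button at (207,225). The side view agrees: slotted puck (279,250), transducer (377,187). Next I'll refine these positions.

Run:
```python
from h import *
ims=[];out={}
for n in('top','side'):
    P=[];D=[]
    for i in range(6):
        p,d=grab(n);P.append(p.astype(float));D.append(np.where(d>0,d,np.nan))
    a=np.mean(P,0);D=np.nanmedian(D,0);C=cloud(n,D);np.savez(n+'avg.npz',a=a,D=D,C=C)
    c=bot.get_calibration(n);print(n,np.array(c['intrinsics'])[0,0])
    b=a.astype(np.uint8)[:,:,::-1]
    for cc in([(262,215),(398,232)] if n=='top' else [(279,250),(378,192)]):
        x,y=cc;k=b[y-25:y+25,x-25:x+25];k=cv2.resize(k,(390,300) if 0 else (300,300),interpolation=cv2.INTER_CUBIC);k=cv2.convertScaleAbs(k,alpha=1.3,beta=10);ims.append(k)
    tr=bot.trace(n,'transducer')[0]['mask'];
    m=cv2.dilate(tr.astype(np.uint8),np.ones((3,3)))>0
    X=C[m];X=X[np.isfinite(X).all(1)&(X[:,2]>0.03)]
    np.save(n+'tr.npy',X)
    pu=bot.trace(n,'puck');
    pk=C[(np.abs(C[...,2]-0.04)<0.008)&(np.hypot(C[...,0]-.54,C[...,1]-.133)<.07)]
    print('puck top pts',len(pk),np.median(pk,0),pk.min(0),pk.max(0),'mid',(np.percentile(pk,2,0)+np.percentile(pk,98,0))/2)
    bp=C[(np.abs(C[...,2]-0.072)<0.012)&(np.hypot(C[...,0]-.5,C[...,1]-.297)<.03)]
    print('button',len(bp),np.median(bp,0),bp.max(0))
cv2.imwrite('pics/crops.png',np.vstack([np.hstack(ims[:2]),np.hstack(ims[2:])]))
# fit transducer axis: model barrel cylinder r=.02 & flange r=.028 & head box ; least squares on surface distance
from scipy.optimize import least_squares
def sdf(q):
    r=np.hypot(q[:,0],q[:,1]);z=q[:,2]
    def cyl(R,a,b):
        dx=r-R;dz=np.abs(z-(a+b)/2)-(b-a)/2
        return np.hypot(np.maximum(dx,0),np.maximum(dz,0))+np.minimum(np.maximum(dx,dz),0)
    d=np.stack([np.abs(q[:,0])-.012,np.abs(q[:,1])-.017,np.abs(z-.093)-.015],1)
    box=np.linalg.norm(np.maximum(d,0),axis=1)+np.minimum(d.max(1),0)
    return np.min([cyl(.02,.008,.078),cyl(.028,0,.008),box],0)
def Rt(yaw):
    h=np.array([np.cos(yaw),np.sin(yaw),0]);u=np.array([0,0,1.]);z=np.cos(np.pi/6)*h+.5*u;x=.5*h-np.cos(np.pi/6)*u
    return np.stack([x,np.cross(z,x),z],1)
for nm in('top','side','both'):
    X=np.vstack([np.load('toptr.npy'),np.load('sidetr.npy')]) if nm=='both' else np.load(nm+'tr.npy')
    best=None
    for y0 in(-.1,-.3,-.5):
        f=lambda v:sdf((X-np.array([v[0],v[1],v[3]]))@Rt(v[2]))
        s=least_squares(f,[.43,-.25,y0,.058],loss='soft_l1',f_scale=.003)
        if best is None or s.cost<best.cost:best=s
    print(nm,len(X),best.x,np.degrees(best.x[2]),np.median(np.abs(f(best.x))))
```

```text
top 489.2492868139945Traceback (most recent call last):
  File "<stdin>", line 12, in <module>
IndexError: list index out of range
```

```bash
cat > fit.py <<'E'
from h import *
from scipy.optimize import least_squares
def avg(n,k=6):
    P=[];D=[]
    for i in range(k):
        p,d=grab(n);P.append(p.astype(float));D.append(np.where(d>0,d,np.nan))
    return np.mean(P,0),np.nanmedian(D,0)
def sdf(q):
    r=np.hypot(q[:,0],q[:,1]);z=q[:,2]
    def cyl(R,a,b):
        dx=r-R;dz=np.abs(z-(a+b)/2)-(b-a)/2
        return np.hypot(np.maximum(dx,0),np.maximum(dz,0))+np.minimum(np.maximum(dx,dz),0)
    d=np.stack([np.abs(q[:,0])-.012,np.abs(q[:,1])-.017,np.abs(z-.093)-.015],1)
    box=np.linalg.norm(np.maximum(d,0),axis=1)+np.minimum(d.max(1),0)
    return np.min([cyl(.02,.008,.078),cyl(.028,0,.008),box],0)
E
python3 - <<'E'
from fit import *
ims=[];T=[]
def Rt(yaw):
    h=np.array([np.cos(yaw),np.sin(yaw),0]);u=np.array([0,0,1.]);z=np.cos(np.pi/6)*h+.5*u;x=.5*h-np.cos(np.pi/6)*u
    return np.stack([x,np.cross(z,x),z],1)
def fit(X,nm):
    best=None
    for y0 in(-.1,-.3,-.5):
        f=lambda v:sdf((X-np.array([v[0],v[1],v[3]]))@Rt(v[2]))
        s=least_squares(f,[.43,-.25,y0,.058],loss='soft_l1',f_scale=.003)
        if best is None or s.cost<best.cost:best=s
    print(nm,len(X),np.round(best.x,4),np.degrees(best.x[2]).round(1),np.median(np.abs(f(best.x))).round(4))
for n in('top','side'):
    a,D=avg(n);C=cloud(n,D);np.savez(n+'avg.npz',a=a,D=D,C=C)
    b=a.astype(np.uint8)[:,:,::-1]
    for x,y in([(262,215),(398,232)] if n=='top' else [(279,250),(378,192)]):
        k=b[y-25:y+25,x-25:x+25];k=cv2.resize(k,(300,300),interpolation=cv2.INTER_CUBIC);ims.append(cv2.convertScaleAbs(k,alpha=1.3,beta=10))
    def sel(c,r,z0,z1):return C[(C[...,2]>z0)&(C[...,2]<z1)&(np.hypot(C[...,0]-c[0],C[...,1]-c[1])<r)]
    X=sel((.48,-.275),.085,.06,.15);T.append(X);fit(X,n)
    pk=sel((.54,.133),.06,.03,.05);e=(np.percentile(pk,1,0)+np.percentile(pk,99,0))/2
    print('puck',len(pk),e.round(4),np.median(pk,0).round(4))
    bp=sel((.5,.297),.03,.066,.1);print('button',len(bp),bp.mean(0).round(4),np.percentile(bp,98,0).round(4))
fit(np.vstack(T),'both')
cv2.imwrite('pics/crops.png',np.vstack([np.hstack(ims[:2]),np.hstack(ims[2:])]))
E
```

```text
top 546 [ 0.448  -0.2683 -0.3712  0.0591] -21.3 0.0008
puck 705 [0.5386 0.1329 0.0386] [0.5376 0.1325 0.0378]
button 173 [0.504  0.2969 0.0724] [0.5262 0.3188 0.0817]
side 455 [ 0.4484 -0.2667 -0.3738  0.0562] -21.4 0.0007
puck 648 [0.5387 0.1357 0.0365] [0.5331 0.1426 0.0363]
button 142 [0.5015 0.3045 0.073 ] [0.5178 0.3177 0.079 ]
both 1001 [ 0.448  -0.2679 -0.3656  0.058 ] -20.9 0.001
```

View pics/crops.png

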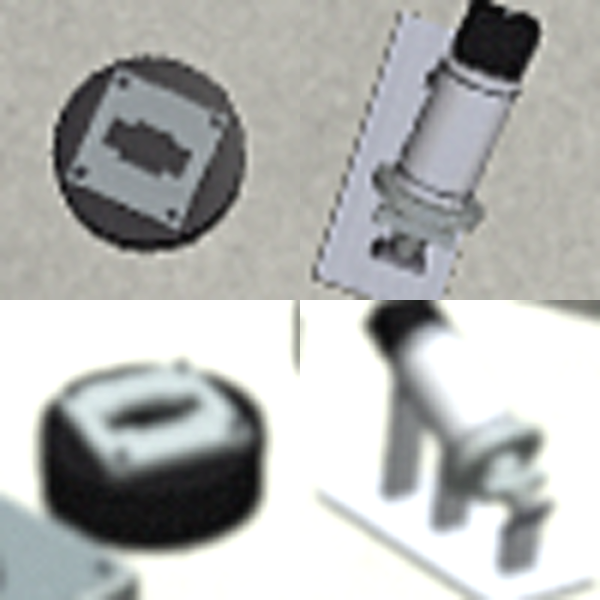

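The crops show the plate's corners at about (118,68), (230,118), (180,230) and (65,178) in the top crop. The slot runs from (105,137) to (190,165). The transducer fit agrees between both cameras. Next: plate pose and grasp numbers.

```bash
cat > puck.py <<'E'
from fit import *
def ray(n,px,z):
    c=bot.get_calibration(n);K=np.array(c['intrinsics']);R=np.array(c['R']);t=np.array(c['t'])
    o=-R.T@t;d=R.T@np.linalg.inv(K)@np.array([px[0],px[1],1.]);return o+d*(z-o[2])/d[2]
def plate_fit(n,a):
    # render model (bench/puck/plate/slot) brightness at world pts on z=.04; fit by correlation
    g=cv2.GaussianBlur(a.mean(2).astype(np.float32),(0,0),.4)
    s=.0006;u=np.arange(-.044,.0441,s);X,Y=np.meshgrid(u,u,indexing='ij')
    M=((np.abs(X)<.032)&(np.abs(Y)<.032)).astype(np.float32)
    M[((np.abs(X)<.0075)&(np.abs(Y)<.0225))|((np.abs(X)<.0115)&(np.abs(Y)<.0115))]=0
    M=cv2.GaussianBlur(M,(0,0),2.0);W=np.hypot(X,Y)<.044
    c=bot.get_calibration(n);K=np.array(c['intrinsics']);R=np.array(c['R']);t=np.array(c['t'])
    def f(v):
        cs,sn=np.cos(v[2]),np.sin(v[2])
        P=np.stack([v[0]+cs*X-sn*Y,v[1]+sn*X+cs*Y,np.full_like(X,.04)],-1)@R.T+t
        P=P@K.T;m=(P[...,:2]/P[...,2:]).astype(np.float32)
        I=cv2.remap(g,m[...,0],m[...,1],cv2.INTER_LINEAR)
        return -np.corrcoef(I[W],M[W])[0,1]
    from scipy.optimize import minimize
    best=min((minimize(f,[.5385,.134,np.radians(y)],method='Nelder-Mead',options=dict(initial_simplex=np.array([.5385,.134,np.radians(y)])+np.array([[0,0,0],[.004,0,0],[0,.004,0],[0,0,.1]]))) for y in(-40,-20,0,20)),key=lambda r:r.fun)
    return best.x,best.fun
E
python3 - <<'E'
from puck import *
for n in('top','side'):
    v,f=plate_fit(n,np.load(n+'avg.npz')['a']);print(n,v.round(4),np.degrees(v[2]).round(1),round(f,3))
yaw=np.radians(-21.2);h=np.array([np.cos(yaw),np.sin(yaw),0]);z=np.cos(np.pi/6)*h+[0,0,.5]
G=np.array([.448,-.268,.058])+.046*z   # grasp point on axis
Rd=np.stack([[0,0,-1],[-h[1],h[0],0],np.cross([0,0,-1],[-h[1],h[0],0])],1)
print('grasp',G)
for r in(Rd,Rd@np.diag([1,-1,-1])):
  for dz in(.12,0):print(rel(G+[0,0,-.019+dz],r))
s,p,r=state();print(r.round(3),s['clock'],s['qpos'].round(2))
E
```

```text
top [ 0.5404  0.1326 -0.4431] -25.4 -0.958
side [ 0.5387  0.1341 -0.4622] -26.5 -0.771
grasp [ 0.48514114 -0.2824061   0.081     ]
(array([ 0.1232, -0.5816, -1.0037]), array([-0.4018, -0.    ,  0.    ]))
(array([ 0.4232, -0.5816, -1.0037]), array([-0.4018, -0.    ,  0.    ]))
(array([ 0.1232, -0.5816, -1.0037]), array([0.0982, 0.    , 0.    ]))
(array([ 0.4232, -0.5816, -1.0037]), array([0.0982, 0.    , 0.    ]))
[[-0.     0.244 -0.97 ]
 [ 0.    -0.97  -0.244]
 [-1.    -0.    -0.   ]] 2.35 [ 1.25  0.52 -0.04  1.6   0.02  1.02 -0.11]
```

servo_tool(targets=[{"x": 0.12, "y": -0.58, "z": -1, "wx": 0.098}, {"x": 0.12, "y": -0.58, "z": -1, "wx": 0.098}, {"x": 0.12, "y": -0.58, "z": -1, "wx": 0.098}, {"x": 0.12, "y": -0.58, "z": -1, "wx": 0.098}, {"x": 0.12, "y": -0.58, "z": -1, "wx": 0.098}, {"x": 0.12, "y": -0.58, "z": -1, "wx": 0.098}, {"x": 0.12, "y": -0.58, "z": -1, "wx": 0.098}, {"x": 0.12, "y": -0.58, "z": -1, "wx": 0.098}, {"x": 0.12, "y": -0.58, "z": -1, "wx": 0.098}, {"x": 0.12, "y": -0.58, "z": -1, "wx": 0.098}], grip=1)

```text
$.targets[0]: bad value
```

Run:
```python
from h import *
yaw=np.radians(-21.2);h=np.array([np.cos(yaw),np.sin(yaw),0])
Rd=np.stack([[0,0,-1],[h[1],-h[0],0],np.cross([0,0,-1],[h[1],-h[0],0])],1)
for z in(.1,.057):print(rel([.4851,-.2824,z],Rd))
s,p,r=state();print(s['clock'],p,s['qpos'].round(2),s['force'].round(1))
```

```text
(array([ 0.3282, -0.5817, -1.0036]), array([0.0982, 0.    , 0.    ]))
(array([ 0.4357, -0.5817, -1.0036]), array([0.0982, 0.    , 0.    ]))
2.35 [ 0.15266202 -0.6060774   0.23128427] [ 1.25  0.52 -0.04  1.6   0.02  1.02 -0.11] [ 0.9 -1.  -0.4]
```

servo_tool(targets=[{"x": 0.12, "y": -0.58, "z": -0.99, "wx": 0.098, "wy": 0.0, "wz": 0.0}, {"x": 0.12, "y": -0.58, "z": -0.99, "wx": 0.098, "wy": 0.0, "wz": 0.0}, {"x": 0.12, "y": -0.58, "z": -0.99, "wx": 0.098, "wy": 0.0, "wz": 0.0}, {"x": 0.12, "y": -0.58, "z": -0.99, "wx": 0.098, "wy": 0.0, "wz": 0.0}, {"x": 0.12, "y": -0.58, "z": -0.99, "wx": 0.098, "wy": 0.0, "wz": 0.0}, {"x": 0.12, "y": -0.58, "z": -0.99, "wx": 0.098, "wy": 0.0, "wz": 0.0}, {"x": 0.12, "y": -0.58, "z": -0.99, "wx": 0.098, "wy": 0.0, "wz": 0.0}, {"x": 0.12, "y": -0.58, "z": -0.99, "wx": 0.098, "wy": 0.0, "wz": 0.0}, {"x": 0.12, "y": -0.58, "z": -0.99, "wx": 0.098, "wy": 0.0, "wz": 0.0}, {"x": 0.12, "y": -0.58, "z": -0.99, "wx": 0.098, "wy": 0.0, "wz": 0.0}], grip=1)

```text
clock: 3.6
position: [0.4794, -0.285, 0.1834]
tool_rot: [1.217, 1.57, -2.294]
force: [0.2, -0.3, 0.0]
grip_width: 0.0854
```

Run:
```python
from h import *
yaw=np.radians(-21.2);h=np.array([np.cos(yaw),np.sin(yaw),0])
Rd=np.stack([[0,0,-1],[h[1],-h[0],0],np.cross([0,0,-1],[h[1],-h[0],0])],1)
for z in(.1,.057):print(rel([.4851,-.2824,z],Rd))
s,p,r=state();print(s['clock'],p,s['qpos'].round(2),s['force'].round(1))
```

```text
(array([ 0.2084, -0.0114, -0.0108]), array([ 0.0001,  0.    , -0.0001]))
(array([ 0.3159, -0.0114, -0.0109]), array([ 0.0001,  0.    , -0.0001]))
3.6 [ 0.47943674 -0.28504509  0.18335468] [ 0.41  0.47  0.02  1.83 -0.01  0.84 -1.5 ] [ 0.2 -0.3  0. ]
```

servo_tool(targets=[{"x": 0.1, "y": -0.0114, "z": -0.0108, "wx": 0.0, "wy": 0.0, "wz": 0.0}, {"x": 0.2, "y": -0.0114, "z": -0.0108, "wx": 0.0, "wy": 0.0, "wz": 0.0}, {"x": 0.28, "y": -0.0114, "z": -0.0108, "wx": 0.0, "wy": 0.0, "wz": 0.0}, {"x": 0.315, "y": -0.0114, "z": -0.0108, "wx": 0.0, "wy": 0.0, "wz": 0.0}, {"x": 0.315, "y": -0.0114, "z": -0.0108, "wx": 0.0, "wy": 0.0, "wz": 0.0}, {"x": 0.315, "y": -0.0114, "z": -0.0108, "wx": 0.0, "wy": 0.0, "wz": 0.0}])

```text
clock: 4.35
position: [0.4855, -0.2831, 0.0586]
tool_rot: [2.721, 1.569, -0.791]
force: [0.9, -0.4, 0.3]
grip_width: 0.0856
```

servo_tool(targets=[{"x": 0.0, "y": 0.0, "z": 0.0, "wx": 0.0, "wy": 0.0, "wz": 0.0}, {"x": 0.0, "y": 0.0, "z": 0.0, "wx": 0.0, "wy": 0.0, "wz": 0.0}, {"x": 0.0, "y": 0.0, "z": 0.0, "wx": 0.0, "wy": 0.0, "wz": 0.0}, {"x": 0.0, "y": 0.0, "z": 0.0, "wx": 0.0, "wy": 0.0, "wz": 0.0}, {"x": 0.0, "y": 0.0, "z": 0.0, "wx": 0.0, "wy": 0.0, "wz": 0.0}], grip=-1, squeeze=60)

```text
clock: 4.97
position: [0.4859, -0.2829, 0.0592]
tool_rot: [2.915, 1.569, -0.597]
force: [-1.6, 2.1, 9.4]
grip_width: 0.039
```

servo_tool(targets=[{"x": -0.08, "y": 0.0, "z": 0.0, "wx": 0.0, "wy": 0.0, "wz": 0.0}, {"x": -0.2, "y": 0.0, "z": 0.0, "wx": 0.0, "wy": 0.0, "wz": 0.0}, {"x": -0.34, "y": 0.0, "z": 0.0, "wx": 0.0, "wy": 0.0, "wz": 0.0}, {"x": -0.4, "y": 0.0, "z": 0.0, "wx": 0.0, "wy": 0.0, "wz": 0.0}, {"x": -0.4, "y": 0.0, "z": 0.0, "wx": 0.0, "wy": 0.0, "wz": 0.0}])

```text
clock: 5.6
position: [0.4861, -0.283, 0.2207]
tool_rot: [3.006, 1.566, -0.505]
force: [-0.1, -0.1, -2.4]
grip_width: 0.0385
```

```bash
cat > goal.py <<'E'
from h import *
# tool in transducer frame at grasp
yaw=np.radians(-21.2);h=np.array([np.cos(yaw),np.sin(yaw),0]);z=np.cos(np.pi/6)*h+[0,0,.5];x=.5*h-[0,0,np.cos(np.pi/6)]
R0=np.stack([x,np.cross(z,x),z],1);o0=np.array([.448,-.268,.058])
Rg=Ro.from_euler('xyz',[2.915,1.569,-.597]).as_matrix();pg=np.array([.4859,-.2829,.0592])
RT=R0.T@Rg;pT=R0.T@(pg-o0)
def tool_for(o,yw):
    R=Ro.from_euler('z',yw).as_matrix()
    return o+R@pT,R@RT
def trans_now():
    s,p,r=state();R=r@RT.T;return p-R@pT,R
E
python3 - <<'E'
from goal import *
s,p,r=state();print(s['clock'],p,s['force'].round(2),s['moment'].round(2),s['grip_width'],s['qpos'].round(2))
print('pT',pT.round(4))
P,R=tool_for(np.array([.540,.133,.15]),np.radians(-25.7));print('goal',P,R.round(2),rel(P,R))
P,R=tool_for(np.array([.540,-.1,.20]),np.radians(-25.7));print('mid',P,rel(P,R))
E
```

```text
5.6 [ 0.48608433 -0.28302221  0.22068514] [-0.08 -0.12 -2.43] [ 0.02  0.01 -0.02] 0.03850735536677217 [ 0.4   0.43  0.02  1.79 -0.01  0.92 -1.51]
pT [ 0.0193 -0.0002  0.0359]
goal [0.55733029 0.12445301 0.18586739] [[ 0.78 -0.43 -0.45]
 [-0.38 -0.9   0.22]
 [-0.5  -0.   -0.87]] (array([ 0.0853, -1.0142,  0.2028]), array([0.0115, 0.1661, 0.0065]))
mid [ 0.55733029 -0.10854699  0.23586739] (array([-0.0382, -0.4711, -0.0085]), array([0.0115, 0.1661, 0.0065]))
```

servo_tool(targets=[{"x": -0.038, "y": -0.15, "z": -0.008, "wx": 0.002, "wy": 0.028, "wz": 0.001}, {"x": -0.038, "y": -0.3, "z": -0.008, "wx": 0.004, "wy": 0.055, "wz": 0.002}, {"x": -0.038, "y": -0.42, "z": -0.008, "wx": 0.006, "wy": 0.083, "wz": 0.003}, {"x": -0.038, "y": -0.55, "z": 0.0, "wx": 0.008, "wy": 0.11, "wz": 0.0045}, {"x": -0.02, "y": -0.67, "z": 0.06, "wx": 0.01, "wy": 0.139, "wz": 0.0055}, {"x": 0.0, "y": -0.8, "z": 0.12, "wx": 0.0115, "wy": 0.166, "wz": 0.0065}, {"x": 0.04, "y": -0.92, "z": 0.18, "wx": 0.0115, "wy": 0.166, "wz": 0.0065}, {"x": 0.06, "y": -0.99, "z": 0.2, "wx": 0.0115, "wy": 0.166, "wz": 0.0065}, {"x": 0.06, "y": -0.999, "z": 0.2, "wx": 0.0115, "wy": 0.166, "wz": 0.0065}, {"x": 0.06, "y": -0.999, "z": 0.2, "wx": 0.0115, "wy": 0.166, "wz": 0.0065}])

```text
clock: 6.85
position: [0.5601, -0.0161, 0.236]
tool_rot: [2.995, 0.9, -0.602]
force: [1.4, 0.4, -4.2]
grip_width: 0.0384
```

Run:
```python
from goal import *
from puck import *
s,p,r=state();print(s['clock'],p,s['force'].round(2),s['grip_width'],s['qpos'].round(2))
o,R=trans_now();print('trans fk',o,Ro.from_matrix(R).as_euler('zyx',degrees=True))
P,Rg=tool_for(np.array([.540,.133,.09]),np.radians(-25.7));print(rel(P,Rg))
T=[];ims=[]
for n in('top','side'):
    a,D=avg(n,5);C=cloud(n,D);ax=R[:,2]
    q=(C-o)@R
    m=(np.abs(q[...,0])<.04)&(np.abs(q[...,1])<.026)&(q[...,2]>.06)&(q[...,2]<.12)|(np.hypot(q[...,0],q[...,1])<.035)&(q[...,2]>-.008)&(q[...,2]<.02)|((q[...,0]>-.01)&(np.hypot(q[...,0],q[...,1])<.03)&(q[...,2]>0)&(q[...,2]<.07)&(np.abs(q[...,1])<.015))
    X=C[m&np.isfinite(D)]
    X=X[~((q[m&np.isfinite(D)][:,0]<-.014)&(q[m&np.isfinite(D)][:,2]>.03))]
    f=lambda v:sdf((X-o-v[:3])@Ro.from_rotvec(v[3:]).as_matrix()@R)
    sol=least_squares(f,np.zeros(6),loss='soft_l1',f_scale=.003)
    Rn=Ro.from_rotvec(sol.x[3:]).as_matrix()@R if 0 else Ro.from_rotvec(sol.x[3:]).as_matrix()@R
    print(n,len(X),'shift',sol.x[:3].round(4),'rot deg',np.degrees(sol.x[3:]).round(1),'med before/after',np.median(abs(f(np.zeros(6)))).round(4),np.median(abs(f(sol.x))).round(4))
    c=proj(n,o+[0,0,.03]).astype(int);b=a.astype(np.uint8)[:,:,::-1];k=b[c[1]-45:c[1]+45,c[0]-45:c[0]+45];ims.append(cv2.resize(k,(400,400),interpolation=cv2.INTER_CUBIC))
cv2.imwrite('pics/hover.png',cv2.convertScaleAbs(np.hstack(ims),alpha=1.3,beta=10))
```

```text
6.85 [ 0.56007759 -0.01606112  0.23599174] [ 1.45  0.45 -4.19] 0.0383919345124187 [-1.21  0.53  1.1   2.25  0.2   0.18 -2.49]
trans fk [ 0.53134945 -0.00334658  0.21005153] [-30.05923867  21.73023673   6.19812855]
(array([ 0.0885, -0.3311,  0.286 ]), array([ 0.0071,  0.0613, -0.0141]))
top 209 shift [-0.0018  0.0034  0.0022] rot deg [1.3 1.6 1.5] med before/after 0.0011 0.0007
side 203 shift [-0.0003 -0.0007 -0.0025] rot deg [1.1 0.1 1.5] med before/after 0.001 0.0007
```

View pics/hover.png

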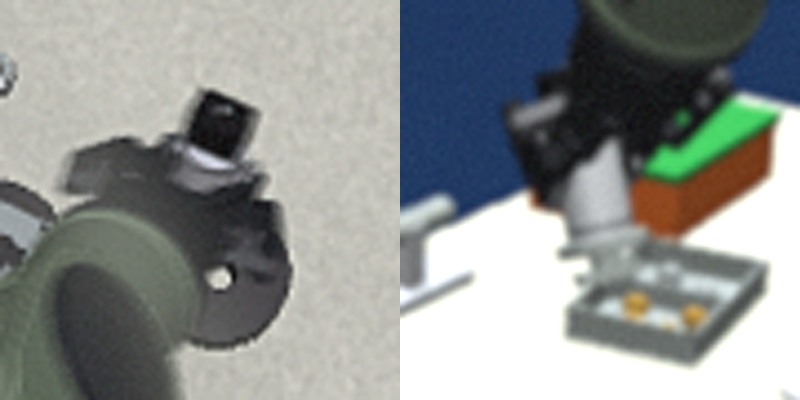

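The hover picture shows the transducer held mid-way, tilted at about (220,130) in the left half. The arm has stopped at the q7 limit (-2.49), with q6 near its minimum as well. I'll fit a kinematic model from the recorded poses to choose a feasible grasp orientation.

```bash
cat > kin.py <<'E'
from h import *
from scipy.optimize import least_squares
import itertools,json,os
e=lambda a,v:Ro.from_euler(a,v).as_matrix()
def fk(q,L,s,c7):
    # L: H,L1,L2,L3,off1(x at shoulder),elbow off,c1,wrist off
    R=e('z',s[0]*q[0]+L[6]);p=np.array([0,0,L[0]])+R@[L[4],0,0]
    R=R@e('y',q[1])@e('z',s[1]*q[2]);p=p+R@[L[5],0,L[1]]
    R=R@e('y',q[3])@e('z',s[2]*q[4]);p=p+R@[-L[5],0,L[2]]
    R=R@e('y',q[5]);p=p+R@[L[7],0,0];R=R@e('z',s[3]*q[6]+c7);p=p+R@[0,0,L[3]]
    return p,np.stack([R[:,2],R[:,0],R[:,1]],1)  # tool x=local z
lo=np.array([-2.91,-.3,-1.5,.17,-1.26,.16,-2.52]);hi=np.array([2.91,2.13,1.42,2.43,4.41,1.93,2.52])
if os.path.exists('kin.json'):
    J=json.load(open('kin.json'));FK=lambda q:fk(q,J['L'],J['s'],J['c7'])
    def ik(P,R,q0,w=0.0):
        f=lambda q:np.r_[(FK(q)[0]-P)*10,Ro.from_matrix(FK(q)[1].T@R).as_rotvec()*2,w*(q-q0)]
        s=least_squares(f,np.clip(q0,lo+1e-3,hi-1e-3),bounds=(lo,hi));return s.x,np.abs(f(s.x)[:6]).max()
E
python3 - <<'E'
from kin import *
s,p,r=state()
D=[([1.25381894,0.52201611,-0.03633072,1.59998948,0.02118734,1.02111611,-0.11282277],[0.15256229,-0.60574676,0.23073102],[-1.50982304,1.56965177,1.87851017]),
([.41,.47,.02,1.83,-.01,.84,-1.5],[.4794,-.285,.1834],[1.217,1.57,-2.294]),([.40,.43,.02,1.79,-.01,.92,-1.51],[.4861,-.283,.2207],[3.006,1.566,-.505]),(s['qpos'],p,s['tool_rot'])]
best=None
for sg in itertools.product([1,-1],repeat=4):
    def f(v):
        o=[]
        for q,P,E in D:
            pp,R=fk(q,v[:8],sg,v[8]);o+=list((pp-P)*5)+list((R-e('xyz',E)).ravel())
        return np.r_[o,.02*(v[:8]-np.array([.36,.42,.4,.25,0,0,0,0]))]
    for c in(0,1.57,3.14,-1.57):
        k=least_squares(f,[.36,.42,.4,.25,0,0,0,0,c])
        if best is None or k.cost<best[0].cost:best=(k,sg);print(k.cost,sg,k.x.round(4),np.abs(k.fun[:48]).max())
k,sg=best;json.dump(dict(L=list(k.x[:8]),s=sg,c7=k.x[8]),open('kin.json','w'))
E
cat > plan.py <<'E'
from kin import *
# for tilt-back t (deg) at grasp z=zg on axis and both half turns: check q at rest and at insertion
rng=np.random.default_rng(0)
def sols(P,R,n=25):
    S=[]
    for i in range(n):
        q,er=ik(P,R,lo+rng.random(7)*(hi-lo))
        if er<5e-3: S.append(q)
    return S
def TR(o,yaw,tilt):
    h=np.array([np.cos(yaw),np.sin(yaw),0]);a=np.radians(tilt);z=np.cos(a)*h+[0,0,np.sin(a)];x=np.sin(a)*h-[0,0,np.cos(a)]
    return o,np.stack([x,np.cross(z,x),z],1)
def tool(o,R,zg,t,half):
    # t: angle between -tool x and transducer z, in its xz plane (60=vertical at rest)
    a=np.radians(t);X=np.array([np.sin(a),0,-np.cos(a)]);Y=np.array([0,-1. if half==0 else 1.,0]);M=np.stack([X,Y,np.cross(X,Y)],1)
    return o+R@(np.array([0,0,zg])+.0225*X),R@M
if __name__=='__main__':
    for t,zg in((60,.046),(45,.055),(30,.06),(15,.065)):
        for half in(0,1):
            for nm,(o,R) in dict(rest=TR(np.array([.448,-.268,.058]),np.radians(-21.2),30),ins=TR(np.array([.54,.133,.04]),np.radians(-25.7),90)).items():
                S=sols(*tool(o,R,zg,t,half),n=14)
                print(t,half,nm,len(S),[x.round(2).tolist() for x in sorted(S,key=lambda q:-np.min(np.minimum(q-lo,hi-q)))[:2]])
E
python3 plan.py
```

```text
1.5143278137797118 (1, 1, 1, 1) [-11.7879  -0.7338  -0.1844 -11.9476 -11.0108   1.7063  -1.4244  -9.3882
  -0.9046] 0.9379356702135203
1.5143278137682707 (1, 1, 1, 1) [-11.7879  -0.7337  -0.1844 -11.9476 -11.0108   1.7063  -1.4244  -9.3882
  -0.9046] 0.9379356086571742
0.11739364721519961 (-1, -1, 1, -1) [ 3.403e-01  5.191e-01  3.848e-01  3.614e-01 -1.400e-03  3.600e-03
 -1.104e-01 -3.380e-02  2.941e+00] 0.255117656033058
0.005233423223089755 (-1, -1, -1, -1) [ 0.1999  0.5522  0.374   0.264  -0.1015  0.0241 -0.1011 -0.0973 -3.2344] 0.05643451955624848
60 0 rest 9 [[1.13, 0.78, -0.75, 1.93, 0.79, 0.75, -2.02], [0.99, 0.72, -0.58, 1.94, 0.62, 0.67, -1.91]]
60 0 ins 10 [[-0.76, 0.67, 0.34, 2.03, 1.98, 0.62, 1.87], [-0.66, 0.66, 0.22, 2.03, 2.0, 0.67, 1.89]]
60 1 rest 7 [[1.01, 0.73, -0.61, 1.94, 0.65, 0.68, 1.21], [0.84, 0.68, -0.41, 1.94, 0.45, 0.61, 1.34]]
60 1 ins 11 [[-0.8, 0.67, 0.38, 2.03, 1.97, 0.6, -1.28], [-0.56, 0.65, 0.11, 2.03, 2.02, 0.73, -1.22]]
45 0 rest 6 [[0.8, 0.74, -0.46, 1.72, 0.39, 1.04, -1.78], [0.43, 0.7, -0.02, 1.72, 0.06, 0.98, -1.56]]
45 0 ins 8 [[-0.45, 0.61, 
[... 392 characters left out ...]
 [[-1.41, 0.93, 0.91, 2.14, -1.18, 0.22, -1.7], [-1.43, 0.94, 0.93, 2.13, -1.2, 0.24, -1.68]]
30 1 rest 9 [[0.57, 0.8, -0.23, 1.48, 0.21, 1.4, 1.48], [0.07, 0.83, 0.45, 1.49, -0.23, 1.4, 1.78]]
30 1 ins 10 [[0.24, 0.68, -0.61, 2.02, 1.56, 0.61, -0.43], [0.17, 0.65, -0.51, 2.02, 1.53, 0.55, -0.43]]
15 0 rest 8 [[0.24, 0.93, 0.24, 1.24, -0.06, 1.77, -1.46], [0.14, 0.95, 0.4, 1.24, -0.15, 1.78, -1.39]]
15 0 ins 3 [[-0.65, 0.6, 0.29, 2.1, 0.06, 0.27, -2.49], [-0.63, 0.6, 0.27, 2.09, 0.1, 0.27, -2.52]]
15 1 rest 5 [[0.1, 0.96, 0.46, 1.24, -0.19, 1.78, 1.78], [0.51, 0.93, -0.2, 1.23, 0.2, 1.78, 1.5]]
15 1 ins 8 [[0.3, 0.69, -0.66, 2.01, 1.1, 0.6, -0.0], [0.27, 0.67, -0.61, 2.01, 1.07, 0.58, 0.01]]
```

Run:
```python
from goal import *
s,p,r=state();print(s['clock'],p,s['qpos'].round(2))
print(rel([.4861,-.283,.22],Rg))
```

```text
7.35 [ 0.56048501 -0.01794784  0.23619494] [-1.2   0.52  1.1   2.25  0.2   0.18 -2.49]
(array([ 0.1694,  0.6661, -0.0536]), array([-0.0133, -0.1042, -0.0199]))
```

servo_tool(targets=[{"x": 0.02, "y": 0.06, "z": -0.006, "wx": -0.0013, "wy": -0.0105, "wz": -0.002}, {"x": 0.035, "y": 0.14, "z": -0.011, "wx": -0.0027, "wy": -0.021, "wz": -0.004}, {"x": 0.055, "y": 0.22, "z": -0.018, "wx": -0.0045, "wy": -0.035, "wz": -0.0066}, {"x": 0.085, "y": 0.33, "z": -0.027, "wx": -0.0067, "wy": -0.052, "wz": -0.01}, {"x": 0.11, "y": 0.44, "z": -0.036, "wx": -0.009, "wy": -0.07, "wz": -0.0133}, {"x": 0.14, "y": 0.55, "z": -0.045, "wx": -0.011, "wy": -0.086, "wz": -0.0164}, {"x": 0.169, "y": 0.666, "z": -0.0536, "wx": -0.0133, "wy": -0.1042, "wz": -0.0199}, {"x": 0.169, "y": 0.666, "z": -0.0536, "wx": -0.0133, "wy": -0.1042, "wz": -0.0199}, {"x": 0.169, "y": 0.666, "z": -0.0536, "wx": -0.0133, "wy": -0.1042, "wz": -0.0199}, {"x": 0.169, "y": 0.666, "z": -0.0536, "wx": -0.0133, "wy": -0.1042, "wz": -0.0199}, {"x": 0.169, "y": 0.666, "z": -0.0536, "wx": -0.0133, "wy": -0.1042, "wz": -0.0199}, {"x": 0.169, "y": 0.666, "z": -0.0536, "wx": -0.0133, "wy": -0.1042, "wz": -0.0199}])

```text
clock: 8.85
position: [0.4863, -0.2819, 0.2202]
tool_rot: [-3.116, 1.568, -0.343]
force: [-0.2, 0.7, -2.4]
grip_width: 0.0388
```

Run:
```python
from goal import *
s,p,r=state();print(s['clock'],p,s['qpos'].round(2))
for z in(.1,.0605):print(rel([.4859,-.2829,z],Rg))
```

```text
8.85 [ 0.4863301  -0.28190511  0.2202312 ] [ 0.17  0.45  0.35  1.8  -0.19  0.92 -1.34]
(array([0.3006, 0.0027, 0.0008]), array([ 0.0002, -0.0001,  0.0001]))
(array([0.3993, 0.0027, 0.001 ]), array([ 0.0002, -0.0001,  0.0001]))
```

Back over the rest cleanly. Lowering it in, then letting go.

servo_tool(targets=[{"x": 0.12, "y": 0.0027, "z": 0.001, "wx": 0.0, "wy": 0.0, "wz": 0.0}, {"x": 0.24, "y": 0.0027, "z": 0.001, "wx": 0.0, "wy": 0.0, "wz": 0.0}, {"x": 0.33, "y": 0.0027, "z": 0.001, "wx": 0.0, "wy": 0.0, "wz": 0.0}, {"x": 0.37, "y": 0.0027, "z": 0.001, "wx": 0.0, "wy": 0.0, "wz": 0.0}, {"x": 0.39, "y": 0.0027, "z": 0.001, "wx": 0.0, "wy": 0.0, "wz": 0.0}, {"x": 0.4, "y": 0.0027, "z": 0.001, "wx": 0.0, "wy": 0.0, "wz": 0.0}, {"x": 0.4, "y": 0.0027, "z": 0.001, "wx": 0.0, "wy": 0.0, "wz": 0.0}, {"x": 0.4, "y": 0.0027, "z": 0.001, "wx": 0.0, "wy": 0.0, "wz": 0.0}])

```text
clock: 9.85
position: [0.4863, -0.2831, 0.061]
tool_rot: [-3.126, 1.567, -0.354]
force: [0.8, -0.0, -3.1]
grip_width: 0.0385
```

servo_tool(targets=[{"x": 0.0, "y": 0.0, "z": 0.0, "wx": 0.0, "wy": 0.0, "wz": 0.0}, {"x": 0.0, "y": 0.0, "z": 0.0, "wx": 0.0, "wy": 0.0, "wz": 0.0}, {"x": 0.0, "y": 0.0, "z": 0.0, "wx": 0.0, "wy": 0.0, "wz": 0.0}, {"x": 0.0, "y": 0.0, "z": 0.0, "wx": 0.0, "wy": 0.0, "wz": 0.0}], grip=1)

```text
clock: 10.35
position: [0.4863, -0.2831, 0.061]
tool_rot: [-3.117, 1.567, -0.344]
force: [-0.1, 0.4, 0.3]
grip_width: 0.0854
```

servo_tool(targets=[{"x": -0.1, "y": 0.0, "z": 0.0, "wx": 0.0, "wy": 0.0, "wz": 0.0}, {"x": -0.22, "y": 0.0, "z": 0.0, "wx": 0.0, "wy": 0.0, "wz": 0.0}, {"x": -0.36, "y": 0.0, "z": 0.0, "wx": 0.0, "wy": 0.0, "wz": 0.0}, {"x": -0.4, "y": 0.0, "z": 0.0, "wx": 0.0, "wy": 0.0, "wz": 0.0}, {"x": -0.4, "y": 0.0, "z": 0.0, "wx": 0.1, "wy": 0.0, "wz": 0.0}, {"x": -0.4, "y": 0.0, "z": 0.0, "wx": 0.2, "wy": 0.0, "wz": 0.0}, {"x": -0.4, "y": 0.0, "z": 0.0, "wx": 0.3, "wy": 0.0, "wz": 0.0}, {"x": -0.4, "y": 0.0, "z": 0.0, "wx": 0.4, "wy": 0.0, "wz": 0.0}, {"x": -0.4, "y": 0.0, "z": 0.0, "wx": 0.49, "wy": 0.0, "wz": 0.0}, {"x": -0.4, "y": 0.0, "z": 0.0, "wx": 0.49, "wy": 0.0, "wz": 0.0}, {"x": -0.4, "y": 0.0, "z": 0.0, "wx": 0.49, "wy": 0.0, "wz": 0.0}, {"x": -0.4, "y": 0.0, "z": 0.0, "wx": 0.49, "wy": 0.0, "wz": 0.0}])

```text
clock: 11.85
position: [0.4854, -0.283, 0.2207]
tool_rot: [-1.357, 1.567, -0.089]
force: [-0.4, 0.1, -1.8]
grip_width: 0.0855
```

```bash
cat > fitrest.py <<'E'
from fit import *
def Rt(yaw,el=30):
    a=np.radians(el);h=np.array([np.cos(yaw),np.sin(yaw),0]);z=np.cos(a)*h+[0,0,np.sin(a)];x=np.sin(a)*h-[0,0,np.cos(a)]
    return np.stack([x,np.cross(z,x),z],1)
def fit(X):
    f=lambda v:sdf((X-np.array([v[0],v[1],v[3]]))@Rt(v[2]))
    s=least_squares(f,[.448,-.268,-.37,.058],loss='soft_l1',f_scale=.003)
    return s.x.round(4),np.median(abs(f(s.x))).round(4),len(X)
E
python3 - <<'E'
from fitrest import *
s,p,r=state();print(s['clock'],p,s['qpos'].round(2),s['tool_rot'],s['force'].round(1))
for n in('side',):
    a,D=avg(n,4);C=cloud(n,D)
    X=C[(C[...,2]>.06)&(C[...,2]<.14)&(np.hypot(C[...,0]-.48,C[...,1]+.275)<.085)];print(n,fit(X))
E
```

```text
11.85 [ 0.48536608 -0.28303793  0.22072591] [-0.16  0.58  0.87  1.81 -0.53  0.99 -2.52] [-1.35697637  1.56713319 -0.08904553] [-0.4  0.1 -1.8]
side (array([ 0.4485, -0.2669, -0.3704,  0.0562]), np.float64(0.0007), 460)
```

servo_tool(targets=[{"x": 0.0, "y": 0.0, "z": 0.0, "wx": -0.1, "wy": 0.0, "wz": 0.0}, {"x": 0.0, "y": 0.0, "z": 0.0, "wx": -0.2, "wy": 0.0, "wz": 0.0}, {"x": 0.0, "y": 0.0, "z": 0.0, "wx": -0.3, "wy": 0.0, "wz": 0.0}, {"x": 0.0, "y": 0.0, "z": 0.0, "wx": -0.38, "wy": 0.0, "wz": 0.0}, {"x": 0.0, "y": 0.0, "z": 0.0, "wx": -0.4, "wy": 0.0, "wz": 0.0}, {"x": 0.0, "y": 0.0, "z": 0.0, "wx": -0.4, "wy": 0.0, "wz": 0.0}, {"x": 0.0, "y": 0.0, "z": 0.0, "wx": -0.4, "wy": 0.0, "wz": 0.0}, {"x": 0.0, "y": 0.0, "z": 0.0, "wx": -0.4, "wy": 0.0, "wz": 0.0}, {"x": 0.0, "y": 0.0, "z": 0.0, "wx": -0.4, "wy": 0.0, "wz": 0.0}, {"x": 0.0, "y": 0.0, "z": 0.0, "wx": -0.4, "wy": 0.0, "wz": 0.0}, {"x": 0.0, "y": 0.0, "z": 0.0, "wx": -0.4, "wy": 0.0, "wz": 0.0}, {"x": 0.0, "y": 0.0, "z": 0.0, "wx": -0.4, "wy": 0.0, "wz": 0.0}])

```text
clock: 13.55
position: [0.486, -0.2824, 0.2208]
tool_rot: [2.143, 1.567, -0.61]
force: [0.1, 0.1, -1.6]
grip_width: 0.0852
```

Run:
```python
from plan import *
s,p,r=state();print(s['clock'],p,s['qpos'].round(2))
o,R=TR(np.array([.448,-.268,.058]),np.radians(-21.2),30)
P,Rt=tool(o,R,.064,30,1)
for b in(.16,.1,0):print((P-b*Rt[:,0]).round(3),rel(P-b*Rt[:,0],Rt))
```

```text
13.55 [ 0.4860242  -0.28243271  0.22084764] [ 0.23  0.44  0.26  1.79 -0.14  0.92 -0.63]
[ 0.564 -0.313  0.209] (array([ 0.0302,  0.1442, -0.1508]), array([-0.3683,  0.0399, -0.0994]))
[ 0.536 -0.302  0.157] (array([ 0.1598,  0.0921, -0.0962]), array([-0.3683,  0.0399, -0.0994]))
[ 0.489 -0.284  0.071] (array([ 0.3759,  0.0053, -0.005 ]), array([-0.3683,  0.0399, -0.0994]))
```

servo_tool(targets=[{"x": 0.005, "y": 0.02, "z": -0.02, "wx": -0.03, "wy": 0.0033, "wz": -0.008}, {"x": 0.01, "y": 0.04, "z": -0.04, "wx": -0.06, "wy": 0.0066, "wz": -0.016}, {"x": 0.015, "y": 0.07, "z": -0.07, "wx": -0.12, "wy": 0.013, "wz": -0.033}, {"x": 0.02, "y": 0.1, "z": -0.1, "wx": -0.2, "wy": 0.022, "wz": -0.054}, {"x": 0.03, "y": 0.144, "z": -0.15, "wx": -0.3, "wy": 0.033, "wz": -0.081}, {"x": 0.03, "y": 0.144, "z": -0.15, "wx": -0.368, "wy": 0.04, "wz": -0.0994}, {"x": 0.03, "y": 0.144, "z": -0.15, "wx": -0.368, "wy": 0.04, "wz": -0.0994}, {"x": 0.03, "y": 0.144, "z": -0.15, "wx": -0.368, "wy": 0.04, "wz": -0.0994}, {"x": 0.03, "y": 0.144, "z": -0.15, "wx": -0.368, "wy": 0.04, "wz": -0.0994}, {"x": 0.03, "y": 0.144, "z": -0.15, "wx": -0.368, "wy": 0.04, "wz": -0.0994}, {"x": 0.03, "y": 0.144, "z": -0.15, "wx": -0.368, "wy": 0.04, "wz": -0.0994}, {"x": 0.03, "y": 0.144, "z": -0.15, "wx": -0.368, "wy": 0.04, "wz": -0.0994}])

```text
clock: 15.05
position: [0.5636, -0.3139, 0.2098]
tool_rot: [-3.062, 1.068, 2.685]
force: [0.3, -0.5, 0.3]
grip_width: 0.0856
```

Run:
```python
from plan import *
s,p,r=state();print(s['clock'],p,s['qpos'].round(2))
o,R=TR(np.array([.448,-.268,.058]),np.radians(-21.2),30)
P,Rt=tool(o,R,.064,30,1)
for b in(.16,.1,0):print((P-b*Rt[:,0]).round(3),rel(P-b*Rt[:,0],Rt))
```

```text
15.05 [ 0.56355333 -0.31393957  0.2098314 ] [ 0.55  0.9  -0.28  1.06  0.15  1.71  1.34]
[ 0.564 -0.313  0.209] (array([0.002 , 0.0026, 0.0001]), array([-0.0247,  0.003 , -0.0069]))
[ 0.536 -0.302  0.157] (array([ 0.1518, -0.0041, -0.0022]), array([-0.0247,  0.003 , -0.0069]))
[ 0.489 -0.284  0.071] (array([ 0.4015, -0.0153, -0.006 ]), array([-0.0247,  0.003 , -0.0069]))
```

servo_tool(targets=[{"x": 0.08, "y": -0.001, "z": -0.001, "wx": -0.0247, "wy": 0.003, "wz": -0.0069}, {"x": 0.18, "y": -0.0055, "z": -0.0025, "wx": -0.0247, "wy": 0.003, "wz": -0.0069}, {"x": 0.28, "y": -0.01, "z": -0.004, "wx": -0.0247, "wy": 0.003, "wz": -0.0069}, {"x": 0.36, "y": -0.0135, "z": -0.0054, "wx": -0.0247, "wy": 0.003, "wz": -0.0069}, {"x": 0.4, "y": -0.0153, "z": -0.006, "wx": -0.0247, "wy": 0.003, "wz": -0.0069}, {"x": 0.4, "y": -0.0153, "z": -0.006, "wx": -0.0247, "wy": 0.003, "wz": -0.0069}, {"x": 0.4, "y": -0.0153, "z": -0.006, "wx": -0.0247, "wy": 0.003, "wz": -0.0069}])

```text
clock: 15.92
position: [0.4906, -0.2846, 0.0721]
tool_rot: [3.141, 1.049, 2.771]
force: [-0.8, -0.8, 0.6]
grip_width: 0.0854
```

servo_tool(targets=[{"x": 0.0, "y": 0.0, "z": 0.0, "wx": 0.0, "wy": 0.0, "wz": 0.0}, {"x": 0.0, "y": 0.0, "z": 0.0, "wx": 0.0, "wy": 0.0, "wz": 0.0}, {"x": 0.0, "y": 0.0, "z": 0.0, "wx": 0.0, "wy": 0.0, "wz": 0.0}, {"x": 0.0, "y": 0.0, "z": 0.0, "wx": 0.0, "wy": 0.0, "wz": 0.0}, {"x": 0.0, "y": 0.0, "z": 0.0, "wx": 0.0, "wy": 0.0, "wz": 0.0}], grip=-1, squeeze=60)

```text
clock: 16.55
position: [0.4908, -0.2847, 0.0724]
tool_rot: [-3.141, 1.05, 2.772]
force: [0.5, -1.6, 5.4]
grip_width: 0.0387
```

```bash
python3 - <<'E'
from plan import *
s,p,r=state();print(s['clock'],p.round(4),s['qpos'].round(2),s['force'].round(1),s['grip_width'])
o,R=TR(np.array([.448,-.268,.058]),np.radians(-21.2),30)
np.savez('grasp.npz',RT=R.T@r,pT=R.T@(p-o));print((R.T@(p-o)).round(4),(R.T@r).round(3))
# vertical lift then goal
print('lift .14',rel(p+[0,0,.14],r))
E
cat > goal.py <<'E'
from h import *
G=np.load('grasp.npz');RT,pT=G['RT'],G['pT']
def tool_for(o,yw):
    R=Ro.from_euler('z',yw).as_matrix();return o+R@pT,R@RT
def trans_now():
    s,p,r=state();R=r@RT.T;return p-R@pT,R
E
```

```text
16.55 [ 0.4908 -0.2847  0.0724] [ 0.59  0.93 -0.31  1.4   0.23  1.38  1.42] [ 0.5 -1.6  5.4] 0.03870227055987483
[ 0.0105 -0.0001  0.047 ] [[ 0.502  0.     0.865]
 [-0.     1.    -0.   ]
 [-0.865 -0.     0.502]]
lift .14 (array([-0.3036, -0.    , -0.1742]), array([0., 0., 0.]))
```

servo_tool(targets=[{"x": -0.06, "y": 0.0, "z": -0.0344, "wx": 0.0, "wy": 0.0, "wz": 0.0}, {"x": -0.16, "y": 0.0, "z": -0.0918, "wx": 0.0, "wy": 0.0, "wz": 0.0}, {"x": -0.26, "y": 0.0, "z": -0.1492, "wx": 0.0, "wy": 0.0, "wz": 0.0}, {"x": -0.31, "y": 0.0, "z": -0.178, "wx": 0.0, "wy": 0.0, "wz": 0.0}, {"x": -0.31, "y": 0.0, "z": -0.178, "wx": 0.0, "wy": 0.0, "wz": 0.0}])

```text
clock: 17.18
position: [0.4913, -0.2848, 0.2165]
tool_rot: [-3.141, 1.053, 2.772]
force: [-0.3, -0.2, -3.0]
grip_width: 0.0389
```

Run:
```python
from goal import *
from plan import ik
s,p,r=state();print(s['clock'],p.round(4),s['qpos'].round(2),s['force'].round(1),s['grip_width'])
P,Rt=tool_for(np.array([.54,.133,.13]),np.radians(-25.7));sh,w=rel(P,Rt);print(sh,w)
M=Ro.from_rotvec(w*2*np.pi)
q=s['qpos']
for f in np.linspace(0,1,9)[1:]:
    P1=p+r@(sh*f*.4);R1=r@Ro.from_rotvec(w*2*np.pi*f).as_matrix();q,er=ik(P1,R1,q,.05);print(round(f,2),q.round(2),round(er,3))
```

```text
17.175 [ 0.4913 -0.2848  0.2165] [ 0.59  0.76 -0.33  1.33  0.18  1.61  1.45] [-0.3 -0.2 -3. ] 0.03885376821131873
[ 0.2035  1.0156 -0.1581] [ 0.0131 -0.1662 -0.    ]
0.12 [ 0.59  0.59 -0.34  1.5   0.19  1.48  1.41] 0.001
0.25 [ 0.55  0.52 -0.36  1.66  0.17  1.26  1.33] 0.001
0.38 [ 0.5   0.46 -0.38  1.8   0.18  1.04  1.22] 0.001
0.5 [ 0.43  0.42 -0.39  1.92  0.23  0.83  1.09] 0.001
0.62 [ 0.33  0.41 -0.38  2.02  0.33  0.65  0.89] 0.001
0.75 [ 0.19  0.41 -0.32  2.07  0.52  0.5   0.63] 0.001
0.88 [ 0.02  0.42 -0.23  2.07  0.77  0.42  0.29] 0.002
1.0 [-0.16  0.45 -0.16  2.03  1.04  0.43 -0.07] 0.002
```

servo_tool(targets=[{"x": 0.025, "y": 0.125, "z": -0.02, "wx": 0.0016, "wy": -0.0208, "wz": 0.0}, {"x": 0.05, "y": 0.25, "z": -0.04, "wx": 0.0033, "wy": -0.0415, "wz": 0.0}, {"x": 0.075, "y": 0.38, "z": -0.06, "wx": 0.005, "wy": -0.062, "wz": 0.0}, {"x": 0.1, "y": 0.5, "z": -0.08, "wx": 0.0065, "wy": -0.083, "wz": 0.0}, {"x": 0.126, "y": 0.625, "z": -0.1, "wx": 0.008, "wy": -0.104, "wz": 0.0}, {"x": 0.152, "y": 0.75, "z": -0.12, "wx": 0.01, "wy": -0.125, "wz": 0.0}, {"x": 0.178, "y": 0.88, "z": -0.14, "wx": 0.0115, "wy": -0.146, "wz": 0.0}, {"x": 0.203, "y": 0.995, "z": -0.158, "wx": 0.0131, "wy": -0.1662, "wz": 0.0}, {"x": 0.203, "y": 0.999, "z": -0.158, "wx": 0.0131, "wy": -0.1662, "wz": 0.0}, {"x": 0.203, "y": 0.999, "z": -0.158, "wx": 0.0131, "wy": -0.1662, "wz": 0.0}, {"x": 0.203, "y": 0.999, "z": -0.158, "wx": 0.0131, "wy": -0.1662, "wz": 0.0}])

```text
clock: 18.55
position: [0.5458, 0.1236, 0.1755]
tool_rot: [-0.004, 1.047, -0.448]
force: [-0.3, -0.1, -3.2]
grip_width: 0.039
```

```bash
cat > check.py <<'E'
from goal import *
from puck import *
import sys
def check(name=None,k=4):
    s,p,r=state();print(s['clock'],p.round(4),s['force'].round(2),s['grip_width'].round(4),s['qpos'].round(2))
    o,R=trans_now();print('trans fk',o.round(4),Ro.from_matrix(R).as_euler('zyx',degrees=True).round(2))
    ims=[]
    for n in('top','side'):
        a,D=avg(n,k);C=cloud(n,D);q=(C-o)@R;rr=np.hypot(q[...,0],q[...,1])
        # keep head, flange, and lower barrel (fingers come from above at -x,+z, |y|~20)
        m=np.isfinite(D)&(((np.abs(q[...,0])<.018)&(np.abs(q[...,1])<.021)&(q[...,2]>.083)&(q[...,2]<.113))|((rr<.034)&(q[...,2]>-.005)&(q[...,2]<.013))|((rr<.026)&(q[...,2]>=.013)&(q[...,2]<.035)))
        X=C[m]
        f=lambda v:sdf((X-o-v[:3])@Ro.from_rotvec(v[3:]).as_matrix()@R)
        sol=least_squares(lambda v:np.r_[f(v),.0005*np.degrees(v[3:])/1.0],np.zeros(6),loss='soft_l1',f_scale=.003)
        print(n,len(X),'shift mm',(sol.x[:3]*1e3).round(1),'rot deg',np.degrees(sol.x[3:]).round(1),'med mm',(np.median(abs(f(np.zeros(6))))*1e3).round(2),(np.median(abs(f(sol.x)))*1e3).round(2))
        if name:
            c=proj(n,o+[0,0,.02]).astype(int);b=a.astype(np.uint8)[:,:,::-1];k_=b[c[1]-40:c[1]+40,c[0]-40:c[0]+40].copy();ims.append(cv2.resize(k_,(400,400),interpolation=cv2.INTER_CUBIC))
    if name:cv2.imwrite('pics/%s.png'%name,cv2.convertScaleAbs(np.hstack(ims),alpha=1.3,beta=10))
E
python3 - <<'E'
from check import *
check('hover2')
for z in(.13,.075,.06,.04):print(z,rel(*tool_for(np.array([.5398,.1332,z]),np.radians(-25.7))))
E
```

```text
Traceback (most recent call last):
  File "check.py", line 5, in check
    s,p,r=state();print(s['clock'],p.round(4),s['force'].round(2),s['grip_width'].round(4),s['qpos'].round(2))
                                                                  ^^^^^^^^^^^^^^^^^^^^^
AttributeError: 'float' object has no attribute 'round'
```

```bash
sed -i "s/s\['grip_width'\].round(4)/s['grip_width']/" check.py
python3 - <<'E'
from check import *
check('hover2')
for z in(.13,.075,.06,.04):print(z,rel(*tool_for(np.array([.5398,.1332,z]),np.radians(-25.7))))
E
```

```text
18.55 [0.5458 0.1236 0.1755] [-0.34 -0.1  -3.23] 0.03896035659930308 [-0.51  0.4  -0.09  2.15  1.05  0.57 -0.37]
trans fk [0.5363 0.1282 0.1285] [-25.48   0.15  -0.04]
top 117 shift mm [-0.4 -2.6  2.6] rot deg [-0.6  0.9 -1.5] med mm 2.23 1.03
side 307 shift mm [ 1.9 -1.9  1.7] rot deg [-0.   0.3 -4.5] med mm 1.76 0.47
0.13 (array([-0.0014,  0.0185, -0.0034]), array([-0.0002,  0.    ,  0.0001]))
0.075 (array([ 0.1175,  0.0185, -0.0725]), array([-0.0002,  0.    ,  0.0001]))
0.06 (array([ 0.1499,  0.0185, -0.0913]), array([-0.0002,  0.    ,  0.0001]))
0.04 (array([ 0.1931,  0.0185, -0.1164]), array([-0.0002,  0.    ,  0.0001]))
```

View pics/hover2.png

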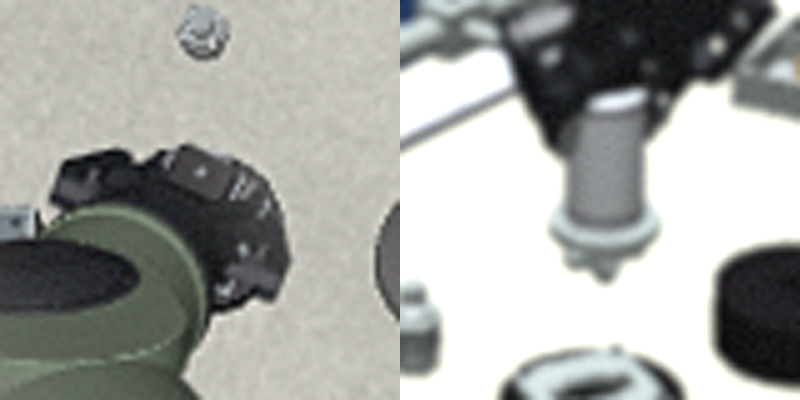

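The side half shows the transducer upright, with its foot at (600,265) above the plate at (600,385). Camera and arm estimates agree to about 2 mm, so I'll lower it until the nose enters and watch the force.

servo_tool(targets=[{"x": 0.0, "y": 0.0196, "z": -0.004, "wx": 0.0, "wy": 0.0, "wz": 0.0}, {"x": 0.06, "y": 0.0196, "z": -0.039, "wx": 0.0, "wy": 0.0, "wz": 0.0}, {"x": 0.1, "y": 0.0196, "z": -0.0624, "wx": 0.0, "wy": 0.0, "wz": 0.0}, {"x": 0.118, "y": 0.0196, "z": -0.0728, "wx": 0.0, "wy": 0.0, "wz": 0.0}, {"x": 0.13, "y": 0.0196, "z": -0.0798, "wx": 0.0, "wy": 0.0, "wz": 0.0}, {"x": 0.14, "y": 0.0196, "z": -0.0856, "wx": 0.0, "wy": 0.0, "wz": 0.0}, {"x": 0.14, "y": 0.0196, "z": -0.0856, "wx": 0.0, "wy": 0.0, "wz": 0.0}])

```text
clock: 19.82
position: [0.5493, 0.129, 0.1115]
tool_rot: [0.0, 1.044, -0.45]
force: [0.4, -0.0, -2.9]
grip_width: 0.0389
```

Run:
```python
from check import *
check('low')
for z in(.058,.05,.04):print(z,rel(*tool_for(np.array([.5398,.1337,z]),np.radians(-25.7))))
```

```text
19.825 [0.5493 0.129  0.1115] [ 0.35 -0.03 -2.91] 0.0389194754934132 [-0.57  0.53 -0.03  2.18  1.28  0.49 -0.66]
trans fk [0.54   0.1337 0.0645] [-25.77  -0.     0.  ]
top 111 shift mm [0.4 1.7 2.7] rot deg [ 1.  -0.4 -0.4] med mm 2.29 0.88
side 291 shift mm [0.8 1.1 0.5] rot deg [ 1.4 -1.2  1.4] med mm 0.69 0.55
0.058 (array([ 0.0143, -0.0001, -0.0089]), array([-0.0002,  0.    ,  0.0001]))
0.05 (array([ 0.0315, -0.0001, -0.019 ]), array([-0.0002,  0.    ,  0.0001]))
0.04 (array([ 0.0532, -0.0001, -0.0316]), array([-0.0002,  0.    ,  0.0001]))
```

View pics/low.png

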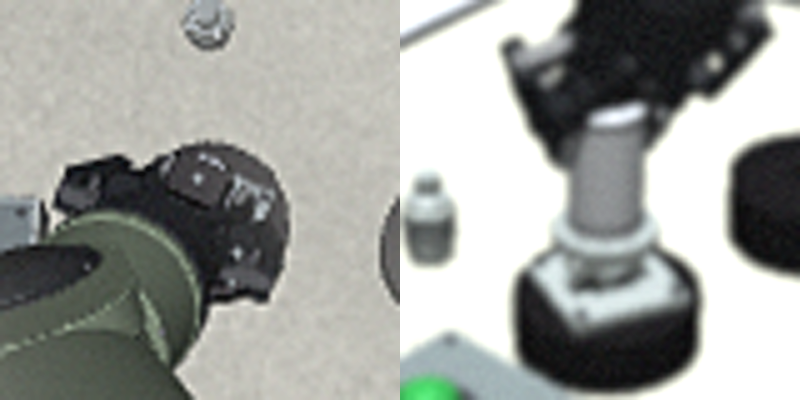

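The nose has entered the slot opening at (605,275) in the side half with no contact force. Continuing down gently past the T-bar's entry height.

servo_tool(targets=[{"x": 0.007, "y": 0.0, "z": -0.0044, "wx": 0.0, "wy": 0.0, "wz": 0.0}, {"x": 0.0143, "y": 0.0, "z": -0.0089, "wx": 0.0, "wy": 0.0, "wz": 0.0}, {"x": 0.0195, "y": 0.0, "z": -0.0119, "wx": 0.0, "wy": 0.0, "wz": 0.0}, {"x": 0.0225, "y": 0.0, "z": -0.0138, "wx": 0.0, "wy": 0.0, "wz": 0.0}, {"x": 0.0225, "y": 0.0, "z": -0.0138, "wx": 0.0, "wy": 0.0, "wz": 0.0}])

```text
clock: 20.85
position: [0.5491, 0.1291, 0.1011]
tool_rot: [0.0, 1.044, -0.45]
force: [0.2, -0.6, -2.4]
grip_width: 0.0386
```

Run:
```python
from goal import *
s,p,r=state();print(s['clock'],p.round(4),s['force'].round(2),s['moment'].round(2));print(trans_now()[0].round(4))
for z in(.05,.04,.038):print(z,rel(*tool_for(np.array([.5398,.1337,z]),np.radians(-25.7))))
```

```text
20.85 [0.5491 0.1291 0.1011] [ 0.23 -0.63 -2.45] [ 0.34  0.71 -0.02]
[0.5398 0.1338 0.0541]
0.05 (array([ 0.0088, -0.0001, -0.005 ]), array([-0.0002,  0.    ,  0.0001]))
0.04 (array([ 0.0304, -0.0001, -0.0175]), array([-0.0002,  0.    ,  0.0001]))
0.038 (array([ 0.0348, -0.0001, -0.02  ]), array([-0.0002,  0.    ,  0.0001]))
```

servo_tool(targets=[{"x": 0.0044, "y": 0.0, "z": -0.0025, "wx": 0.0, "wy": 0.0, "wz": 0.0}, {"x": 0.0088, "y": 0.0, "z": -0.005, "wx": 0.0, "wy": 0.0, "wz": 0.0}, {"x": 0.011, "y": 0.0, "z": -0.0063, "wx": 0.0, "wy": 0.0, "wz": 0.0}, {"x": 0.011, "y": 0.0, "z": -0.0063, "wx": 0.0, "wy": 0.0, "wz": 0.0}])

```text
clock: 21.35
position: [0.5491, 0.1291, 0.0959]
tool_rot: [-0.0, 1.044, -0.45]
force: [-0.4, -0.7, -3.1]
grip_width: 0.039
```

servo_tool(targets=[{"x": 0.005, "y": 0.0, "z": -0.0028, "wx": 0.0, "wy": 0.0, "wz": 0.0}, {"x": 0.01, "y": 0.0, "z": -0.0057, "wx": 0.0, "wy": 0.0, "wz": 0.0}, {"x": 0.013, "y": 0.0, "z": -0.0075, "wx": 0.0, "wy": 0.0, "wz": 0.0}, {"x": 0.013, "y": 0.0, "z": -0.0075, "wx": 0.0, "wy": 0.0, "wz": 0.0}])

```text
clock: 21.85
position: [0.5491, 0.129, 0.0897]
tool_rot: [-0.0, 1.045, -0.45]
force: [0.3, -0.1, -2.4]
grip_width: 0.0387
```

servo_tool(targets=[{"x": 0.0025, "y": 0.0, "z": -0.0014, "wx": 0.0, "wy": 0.0, "wz": 0.0}, {"x": 0.005, "y": 0.0, "z": -0.0029, "wx": 0.0, "wy": 0.0, "wz": 0.0}, {"x": 0.005, "y": 0.0, "z": -0.0029, "wx": 0.0, "wy": 0.0, "wz": 0.0}])

```text
clock: 22.22
position: [0.549, 0.129, 0.0873]
tool_rot: [-0.001, 1.045, -0.45]
force: [0.8, 0.3, -3.1]
grip_width: 0.0387
```

servo_tool(targets=[{"x": 0.0022, "y": 0.0, "z": -0.0013, "wx": 0.0, "wy": 0.0, "wz": 0.0}, {"x": 0.0033, "y": 0.0, "z": -0.0019, "wx": 0.0, "wy": 0.0, "wz": 0.0}, {"x": 0.0033, "y": 0.0, "z": -0.0019, "wx": 0.0, "wy": 0.0, "wz": 0.0}])

```text
clock: 22.6
position: [0.5491, 0.1291, 0.0862]
tool_rot: [-0.0, 1.044, -0.45]
force: [-5.0, 0.2, 7.6]
grip_width: 0.039
```

The flange is seated: upward force at an estimated z of 39 mm. Releasing and backing off along the tool axis.

servo_tool(targets=[{"x": 0.0, "y": 0.0, "z": 0.0, "wx": 0.0, "wy": 0.0, "wz": 0.0}, {"x": 0.0, "y": 0.0, "z": 0.0, "wx": 0.0, "wy": 0.0, "wz": 0.0}, {"x": 0.0, "y": 0.0, "z": 0.0, "wx": 0.0, "wy": 0.0, "wz": 0.0}, {"x": 0.0, "y": 0.0, "z": 0.0, "wx": 0.0, "wy": 0.0, "wz": 0.0}], grip=1)

```text
clock: 23.1
position: [0.5491, 0.129, 0.0861]
tool_rot: [-0.0, 1.044, -0.45]
force: [-0.2, -0.1, -0.3]
grip_width: 0.0856
```

servo_tool(targets=[{"x": -0.06, "y": 0.0, "z": 0.0, "wx": 0.0, "wy": 0.0, "wz": 0.0}, {"x": -0.16, "y": 0.0, "z": 0.0, "wx": 0.0, "wy": 0.0, "wz": 0.0}, {"x": -0.28, "y": 0.0, "z": 0.0, "wx": 0.0, "wy": 0.0, "wz": 0.0}, {"x": -0.36, "y": 0.0, "z": 0.0, "wx": 0.0, "wy": 0.0, "wz": 0.0}, {"x": -0.36, "y": 0.0, "z": 0.0, "wx": 0.0, "wy": 0.0, "wz": 0.0}])

```text
clock: 23.72
position: [0.484, 0.1616, 0.2125]
tool_rot: [0.006, 1.043, -0.443]
force: [1.0, 0.4, 0.0]
grip_width: 0.0856
```

Run:
```python
from fit import *
from plan import ik
from puck import ray
s,p,r=state();print(s['clock'],p.round(4),s['force'].round(2),s['qpos'].round(2))
o=np.array([.5398,.1338,.040]);ims=[]
for n in('top','side'):
    a,D=avg(n,4);C=cloud(n,D);d=np.hypot(C[...,0]-o[0],C[...,1]-o[1])
    X=C[(d<.04)&(C[...,2]>.046)&(C[...,2]<.155)]
    def RR(v): return Ro.from_euler('zyx',[v[3],v[4],v[5]]).as_matrix()
    f=lambda v:sdf((X-v[:3])@RR(v))
    sol=least_squares(lambda v:np.r_[f(v),.01*v[4:]],[*o,-.45,0,0],loss='soft_l1',f_scale=.002)
    print(n,len(X),sol.x[:3].round(4),np.degrees(sol.x[3:]).round(1),np.median(abs(f(sol.x))).round(4),'zmax',np.percentile(X[:,2],97).round(4))
    c=proj(n,o+[0,0,.04]).astype(int);k_=a.astype(np.uint8)[c[1]-40:c[1]+40,c[0]-40:c[0]+40,::-1];ims.append(cv2.resize(k_,(400,400),interpolation=cv2.INTER_CUBIC))
cv2.imwrite('pics/seat.png',cv2.convertScaleAbs(np.hstack(ims),alpha=1.3,beta=10))
yw=np.radians(-25.7);c,sn=np.cos(yw),np.sin(yw)
for sg in(1,-1):
    Y=sg*np.array([c,sn,0]);X=np.array([0,0,-1.]);R=np.stack([X,Y,np.cross(X,Y)],1)
    q=s['qpos']
    for z in(.26,.114):
        q,er=ik(o+[0,0,z-.04],R,q,.03);print(sg,z,q.round(2),round(er,3),rel(o+[0,0,z-.04],R))
    for a in(30,60,90): q,er=ik(o+[0,0,.074],Ro.from_euler('z',-a,degrees=True).as_matrix()@R,q,.03);print('  turn',a,q.round(2),round(er,3))
```

```text
23.725 [0.484  0.1616 0.2125] [0.95 0.38 0.05] [-0.64  0.28 -0.14  2.2   0.93  0.68 -0.39]
top 279 [0.5396 0.1335 0.0416] [-26.6  -0.2  -0.1] 0.0006 zmax 0.1513
side 689 [0.5405 0.1346 0.0393] [-25.6  -0.3   0. ] 0.0005 zmax 0.1475
1 0.26 [-0.26  0.39 -0.09  1.74  0.04  1.01 -0.8 ] 0.001 (array([-0.0306,  0.0012,  0.1964]), array([ 0.2435,  0.0658, -0.0654]))
1 0.114 [-0.27  0.55 -0.08  1.92  0.06  0.67 -0.82] 0.0 (array([0.285 , 0.0016, 0.013 ]), array([ 0.2435,  0.0658, -0.0654]))
  turn 30 [-0.36  0.55  0.02  1.92 -0.01  0.67 -1.3 ] 0.0
  turn 60 [-0.45  0.56  0.11  1.92 -0.09  0.67 -1.77] 0.0
  turn 90 [-0.55  0.56  0.2   1.92 -0.17  0.67 -2.25] 0.0
-1 0.26 [ 0.12  0.41 -0.5   1.76  0.23  1.03  2.24] 0.001 (array([-0.0306,  0.0012,  0.1964]), array([-0.2439,  0.0655,  0.0659]))
-1 0.114 [ 0.06  0.59 -0.42  1.93  0.35  0.7   2.14] 0.0 (array([0.285 , 0.0016, 0.013 ]), array([-0.2439,  0.0655,  0.0659]))
  turn 30 [-0.03  0.57 -0.32  1.92  0.27  0.69  1.66] 0.0
  turn 60 [-0.12  0.56 -0.23  1.92  0.19  0.68  1.19] 0.0
  turn 90 [-0.21  0.56 -0.13  1.92  0.11  0.67  0.72] 0.0
```

View pics/seat.png

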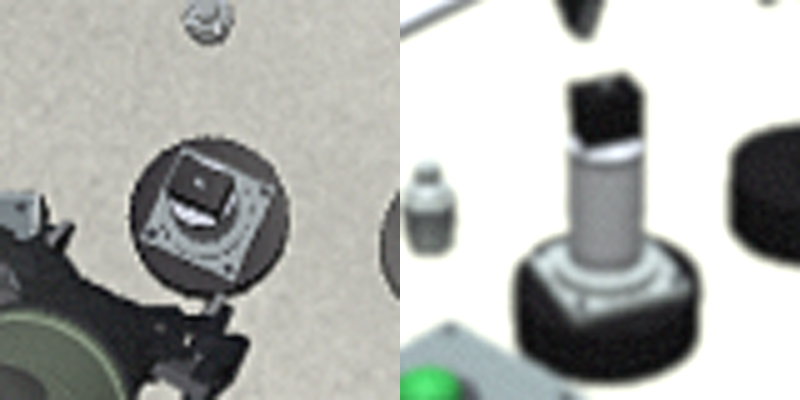

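Seated flat and upright: flange on the plate, head long side along the slot, yaw about -26°. Now I move above the head with the tool vertical and the jaws across its 24 mm width.

servo_tool(targets=[{"x": 0.0, "y": 0.0, "z": 0.03, "wx": 0.027, "wy": 0.0073, "wz": -0.0073}, {"x": 0.01, "y": 0.0, "z": 0.06, "wx": 0.054, "wy": 0.0146, "wz": -0.0145}, {"x": 0.02, "y": 0.0, "z": 0.09, "wx": 0.081, "wy": 0.022, "wz": -0.0218}, {"x": 0.03, "y": 0.001, "z": 0.12, "wx": 0.108, "wy": 0.0292, "wz": -0.029}, {"x": 0.04, "y": 0.001, "z": 0.14, "wx": 0.135, "wy": 0.0365, "wz": -0.0363}, {"x": 0.056, "y": 0.001, "z": 0.146, "wx": 0.162, "wy": 0.0438, "wz": -0.0435}, {"x": 0.056, "y": 0.0013, "z": 0.146, "wx": 0.189, "wy": 0.051, "wz": -0.0508}, {"x": 0.056, "y": 0.0013, "z": 0.146, "wx": 0.216, "wy": 0.0584, "wz": -0.058}, {"x": 0.056, "y": 0.0013, "z": 0.146, "wx": 0.2435, "wy": 0.0658, "wz": -0.0654}, {"x": 0.056, "y": 0.0013, "z": 0.146, "wx": 0.2435, "wy": 0.0658, "wz": -0.0654}, {"x": 0.056, "y": 0.0013, "z": 0.146, "wx": 0.2435, "wy": 0.0658, "wz": -0.0654}])

```text
clock: 25.5
position: [0.5396, 0.134, 0.2196]
tool_rot: [0.619, 1.569, -1.396]
force: [0.0, 0.6, 0.8]
grip_width: 0.0855
```

```bash
cat > reg.py <<'E'
from h import *
def topR(yaw,sg=1):
    Y=sg*np.array([np.cos(yaw),np.sin(yaw),0]);X=np.array([0,0,-1.]);return np.stack([X,Y,np.cross(X,Y)],1)
E
python3 - <<'E'
from reg import *
s,p,r=state();print(s['clock'],p.round(4),s['force'].round(2),s['qpos'].round(2))
for z in(.17,.112):print(rel([.540,.1338,z],topR(np.radians(-25.8))))
E
```

```text
25.5 [0.5396 0.134  0.2196] [0.05 0.63 0.79] [-0.34  0.43 -0.02  1.8   0.01  0.92 -0.81]
(array([ 0.1241,  0.0011, -0.0002]), array([ 0.001 ,  0.0002, -0.0002]))
(array([ 0.2691,  0.001 , -0.0004]), array([ 0.001 ,  0.0002, -0.0002]))
```

servo_tool(targets=[{"x": 0.1, "y": 0.001, "z": 0.0, "wx": 0.001, "wy": 0.0, "wz": 0.0}, {"x": 0.19, "y": 0.001, "z": 0.0, "wx": 0.001, "wy": 0.0, "wz": 0.0}, {"x": 0.235, "y": 0.001, "z": 0.0, "wx": 0.001, "wy": 0.0, "wz": 0.0}, {"x": 0.2465, "y": 0.001, "z": 0.0, "wx": 0.001, "wy": 0.0, "wz": 0.0}, {"x": 0.2465, "y": 0.001, "z": 0.0, "wx": 0.001, "wy": 0.0, "wz": 0.0}])

```text
clock: 26.12
position: [0.5399, 0.1341, 0.1213]
tool_rot: [0.709, 1.569, -1.31]
force: [0.1, -0.2, 0.5]
grip_width: 0.0854
```

servo_tool(targets=[{"x": 0.0, "y": 0.0, "z": 0.0, "wx": 0.0, "wy": 0.0, "wz": 0.0}, {"x": 0.0, "y": 0.0, "z": 0.0, "wx": 0.0, "wy": 0.0, "wz": 0.0}, {"x": 0.0, "y": 0.0, "z": 0.0, "wx": 0.0, "wy": 0.0, "wz": 0.0}, {"x": 0.0, "y": 0.0, "z": 0.0, "wx": 0.0, "wy": 0.0, "wz": 0.0}, {"x": 0.0, "y": 0.0, "z": 0.0, "wx": 0.0, "wy": 0.0, "wz": 0.0}, {"x": 0.0, "y": 0.0, "z": 0.0, "wx": 0.0, "wy": 0.0, "wz": 0.0}], grip=-1, squeeze=40)

```text
clock: 26.88
position: [0.5402, 0.1341, 0.1217]
tool_rot: [1.006, 1.569, -1.013]
force: [-0.4, -0.3, 6.0]
grip_width: 0.0234
```

servo_tool(targets=[{"x": 0.0, "y": 0.0, "z": 0.0, "wx": 0.02, "wy": 0.0, "wz": 0.0}, {"x": 0.0, "y": 0.0, "z": 0.0, "wx": 0.04, "wy": 0.0, "wz": 0.0}, {"x": 0.0, "y": 0.0, "z": 0.0, "wx": 0.06, "wy": 0.0, "wz": 0.0}, {"x": 0.0, "y": 0.0, "z": 0.0, "wx": 0.08, "wy": 0.0, "wz": 0.0}, {"x": 0.0, "y": 0.0, "z": 0.0, "wx": 0.1, "wy": 0.0, "wz": 0.0}, {"x": 0.0, "y": 0.0, "z": 0.0, "wx": 0.12, "wy": 0.0, "wz": 0.0}, {"x": 0.0, "y": 0.0, "z": 0.0, "wx": 0.14, "wy": 0.0, "wz": 0.0}, {"x": 0.0, "y": 0.0, "z": 0.0, "wx": 0.16, "wy": 0.0, "wz": 0.0}])

```text
clock: 27.88
position: [0.54, 0.1339, 0.1217]
tool_rot: [1.759, 1.569, -1.27]
force: [-2.3, -1.3, 2.0]
grip_width: 0.0233
```

Run:
```python
from reg import *
s,p,r=state();print(s['clock'],p.round(4),s['force'].round(2),s['moment'].round(2),s['qpos'].round(2),s['grip_width'])
for a in(90,91): print(rel([.5402,.1341,.1217],topR(np.radians(-25.8-a))))
```

```text
27.875 [0.54   0.1339 0.1217] [-2.25 -1.34  2.01] [-0.31  0.48  0.08] [-0.53  0.57  0.25  1.89 -0.21  0.7  -1.62] 0.023344767108242428
(array([ 0.0001, -0.0004, -0.0006]), array([ 0.0896, -0.0001, -0.0003]))
(array([ 0.0001, -0.0004, -0.0006]), array([ 0.0924, -0.0001, -0.0003]))
```

servo_tool(targets=[{"x": 0.0, "y": 0.0, "z": 0.0, "wx": 0.02, "wy": 0.0, "wz": 0.0}, {"x": 0.0, "y": 0.0, "z": 0.0, "wx": 0.04, "wy": 0.0, "wz": 0.0}, {"x": 0.0, "y": 0.0, "z": 0.0, "wx": 0.06, "wy": 0.0, "wz": 0.0}, {"x": 0.0, "y": 0.0, "z": 0.0, "wx": 0.08, "wy": 0.0, "wz": 0.0}, {"x": 0.0, "y": 0.0, "z": 0.0, "wx": 0.092, "wy": 0.0, "wz": 0.0}, {"x": 0.0, "y": 0.0, "z": 0.0, "wx": 0.093, "wy": 0.0, "wz": 0.0}, {"x": 0.0, "y": 0.0, "z": 0.0, "wx": 0.093, "wy": 0.0, "wz": 0.0}])

```text
clock: 28.75
position: [0.5399, 0.1336, 0.1217]
tool_rot: [2.213, 1.569, -1.399]
force: [-2.4, -3.6, 3.8]
grip_width: 0.0235
```

Run:
```python
from reg import *
s,p,r=state();print(s['clock'],p.round(4),s['force'].round(2),s['moment'].round(2),s['qpos'].round(2),s['grip_width'])
for a in(90,): print(rel([.5402,.1341,.1217],topR(np.radians(-25.8-a))))
```

```text
28.75 [0.5399 0.1336 0.1217] [-2.43 -3.55  3.84] [-0.85  0.34 -0.  ] [-0.64  0.6   0.41  1.89 -0.35  0.72 -2.07] 0.02351321983352249
(array([ 0.0001, -0.0014, -0.0001]), array([-0.0032, -0.0002, -0.0003]))
```

Turned about 91° with low force. Releasing and rising straight up.

servo_tool(targets=[{"x": 0.0, "y": 0.0, "z": 0.0, "wx": 0.0, "wy": 0.0, "wz": 0.0}, {"x": 0.0, "y": 0.0, "z": 0.0, "wx": 0.0, "wy": 0.0, "wz": 0.0}, {"x": 0.0, "y": 0.0, "z": 0.0, "wx": 0.0, "wy": 0.0, "wz": 0.0}, {"x": 0.0, "y": 0.0, "z": 0.0, "wx": 0.0, "wy": 0.0, "wz": 0.0}, {"x": -0.08, "y": 0.0, "z": 0.0, "wx": 0.0, "wy": 0.0, "wz": 0.0}, {"x": -0.18, "y": 0.0, "z": 0.0, "wx": 0.0, "wy": 0.0, "wz": 0.0}, {"x": -0.26, "y": 0.0, "z": 0.0, "wx": 0.0, "wy": 0.0, "wz": 0.0}, {"x": -0.26, "y": 0.0, "z": 0.0, "wx": 0.0, "wy": 0.0, "wz": 0.0}], grip=1)

```text
clock: 29.75
position: [0.5408, 0.1342, 0.2278]
tool_rot: [-2.807, 1.567, -0.135]
force: [0.4, -0.1, -0.2]
grip_width: 0.0855
```

```bash
cat > btn.py <<'E'
from fit import *
def seat():
    o=np.array([.5400,.1340,.040])
    for n in('side','top'):
        a,D=avg(n,4);C=cloud(n,D);d=np.hypot(C[...,0]-o[0],C[...,1]-o[1]);X=C[(d<.04)&(C[...,2]>.046)&(C[...,2]<.152)]
        if len(X)<100: print(n,'hidden');continue
        best=None
        for y0 in(-25,-70,-116,-140):
            f=lambda v:sdf((X-v[:3])@Ro.from_euler('zyx',v[3:]).as_matrix())
            sol=least_squares(lambda v:np.r_[f(v),.01*v[4:]],[*o,np.radians(y0),0,0],loss='soft_l1',f_scale=.002)
            if best is None or sol.cost<best.cost:best=sol
        print(n,len(X),best.x[:3].round(4),np.degrees(best.x[3:]).round(1),np.median(abs(f(best.x))).round(4))
        g=a.astype(int);m=(g[...,1]-np.maximum(g[...,0],g[...,2])>25)&(np.hypot(C[...,0]-.502,C[...,1]-.298)<.03)&(C[...,2]>.05)
        B=C[m]
        if len(B)>20:
            h=lambda v:np.abs(np.linalg.norm(B-v[:3],axis=1)-v[3])
            k=least_squares(lambda v:np.r_[np.linalg.norm(B-v[:3],axis=1)-v[3]],[.503,.298,.06,.02],loss='soft_l1',f_scale=.001)
            print('  button',m.sum(),B.mean(0).round(4),((B.min(0)+B.max(0))/2).round(4),'sphere',k.x.round(4),'zmax',B[:,2].max().round(4))
        cv2.imwrite('pics/full_%s.png'%n,a.astype(np.uint8)[:,:,::-1])
if __name__=='__main__':
    s,p,r=state();print(s['clock'],p.round(4),s['force'].round(2),s['qpos'].round(2))
    seat();print(rel([.502,.2985,.22]))
E
python3 btn.py
```

```text
29.75 [0.5408 0.1342 0.2278] [ 0.39 -0.05 -0.15] [-0.71  0.46  0.5   1.81 -0.26  0.94 -2.14]
side 683 [0.5398 0.1347 0.0394] [-117.6   -0.2    0. ] 0.0004
  button 110 [0.5022 0.3027 0.0747] [0.5049 0.2958 0.0718] sphere [0.5072 0.2987 0.0589 0.0203] zmax 0.079
top hidden
(array([ 0.0119, -0.3246,  0.2706]), array([0., 0., 0.]))
```

The side camera now gives yaw -117.6°, about 92° clockwise, with the flange level at z = 39 mm: locked. Moving to the button with the fingers shut.

Run:
```python
from reg import *
for z in(.2,.1):print(rel([.505,.298,z]))
```

```text
(array([ 0.0619, -0.327 ,  0.2634]), array([0., 0., 0.]))
(array([ 0.3119, -0.3276,  0.2636]), array([0., 0., 0.]))
```

servo_tool(targets=[{"x": 0.0, "y": -0.07, "z": 0.056, "wx": 0.0, "wy": 0.0, "wz": 0.0}, {"x": 0.02, "y": -0.16, "z": 0.13, "wx": 0.0, "wy": 0.0, "wz": 0.0}, {"x": 0.04, "y": -0.25, "z": 0.2, "wx": 0.0, "wy": 0.0, "wz": 0.0}, {"x": 0.0619, "y": -0.327, "z": 0.2634, "wx": 0.0, "wy": 0.0, "wz": 0.0}, {"x": 0.15, "y": -0.327, "z": 0.2634, "wx": 0.0, "wy": 0.0, "wz": 0.0}, {"x": 0.25, "y": -0.3276, "z": 0.2636, "wx": 0.0, "wy": 0.0, "wz": 0.0}, {"x": 0.312, "y": -0.3276, "z": 0.2636, "wx": 0.0, "wy": 0.0, "wz": 0.0}, {"x": 0.312, "y": -0.3276, "z": 0.2636, "wx": 0.0, "wy": 0.0, "wz": 0.0}, {"x": 0.312, "y": -0.3276, "z": 0.2636, "wx": 0.0, "wy": 0.0, "wz": 0.0}], grip=-1)

```text
clock: 31.28
position: [0.5055, 0.298, 0.1008]
tool_rot: [2.194, 1.568, -1.418]
force: [0.8, 0.1, 0.2]
grip_width: -0.0003
```

Run:
```python
from reg import *
s,p,r=state();print(s['clock'],p.round(4),s['force'].round(2),s['qpos'].round(2))
for z in(.082,.072):print(rel([.505,.298,z]))
```

```text
31.275 [0.5055 0.298  0.1008] [0.8  0.14 0.23] [-0.9   0.67  0.39  1.82 -0.36  0.72 -2.35]
(array([0.0471, 0.0006, 0.0011]), array([0., 0., 0.]))
(array([0.0721, 0.0005, 0.0012]), array([0., 0., 0.]))
```

servo_tool(targets=[{"x": 0.03, "y": 0.0006, "z": 0.0011, "wx": 0.0, "wy": 0.0, "wz": 0.0}, {"x": 0.05, "y": 0.0006, "z": 0.0011, "wx": 0.0, "wy": 0.0, "wz": 0.0}, {"x": 0.06, "y": 0.0006, "z": 0.0011, "wx": 0.0, "wy": 0.0, "wz": 0.0}, {"x": 0.066, "y": 0.0006, "z": 0.0011, "wx": 0.0, "wy": 0.0, "wz": 0.0}, {"x": 0.07, "y": 0.0006, "z": 0.0011, "wx": 0.0, "wy": 0.0, "wz": 0.0}, {"x": 0.07, "y": 0.0006, "z": 0.0011, "wx": 0.0, "wy": 0.0, "wz": 0.0}])

```text
clock: 32.02
position: [0.5049, 0.2981, 0.0732]
tool_rot: [2.176, 1.569, -1.436]
force: [-2.9, 0.1, 7.4]
grip_width: 0.0
```

servo_tool(targets=[{"x": 0.002, "y": 0.0, "z": 0.0, "wx": 0.0, "wy": 0.0, "wz": 0.0}, {"x": 0.004, "y": 0.0, "z": 0.0, "wx": 0.0, "wy": 0.0, "wz": 0.0}, {"x": 0.004, "y": 0.0, "z": 0.0, "wx": 0.0, "wy": 0.0, "wz": 0.0}])

```text
clock: 32.4
position: [0.5051, 0.2982, 0.0728]
tool_rot: [2.4, 1.57, -1.213]
force: [-7.3, -1.9, 25.1]
grip_width: 0.0
```

The force rose from 7 to 25 N over 0.4 mm, so the button is on its hard stop and fully down. Releasing and clearing away.

servo_tool(targets=[{"x": -0.03, "y": 0.0, "z": 0.0, "wx": 0.0, "wy": 0.0, "wz": 0.0}, {"x": -0.1, "y": 0.0, "z": 0.0, "wx": 0.0, "wy": 0.0, "wz": 0.0}, {"x": -0.22, "y": 0.0, "z": 0.0, "wx": 0.0, "wy": 0.0, "wz": 0.0}, {"x": -0.36, "y": 0.0, "z": 0.0, "wx": 0.0, "wy": 0.0, "wz": 0.0}, {"x": -0.36, "y": 0.0, "z": 0.0, "wx": 0.0, "wy": 0.0, "wz": 0.0}, {"x": -0.36, "y": 0.0, "z": 0.0, "wx": 0.0, "wy": 0.0, "wz": 0.0}], grip=1)

```text
clock: 33.15
position: [0.5047, 0.2984, 0.2166]
tool_rot: [2.303, 1.57, -1.309]
force: [0.1, 0.1, -0.6]
grip_width: 0.0855
```

```bash
python3 btn.py; python3 -c "
import cv2,numpy as np
a=cv2.imread('pics/full_side.png');cv2.imwrite('pics/final.png',a[150:370,60:440])"
```

```text
33.15 [0.5047 0.2984 0.2166] [ 0.13  0.07 -0.61] [-0.97  0.52  0.48  1.74 -0.28  0.95 -2.42]
side 684 [0.5398 0.1347 0.0394] [-1.172e+02 -1.000e-01 -1.000e-01] 0.0005
  button 112 [0.502  0.3029 0.0747] [0.5043 0.2963 0.0728] sphere [0.5071 0.2985 0.0597 0.0196] zmax 0.0795
top 270 [0.5384 0.1343 0.0412] [-115.9    0.2    0.4] 0.0007
(array([-0.0091,  0.0027,  0.0068]), array([0., 0., 0.]))
```

View pics/final.png

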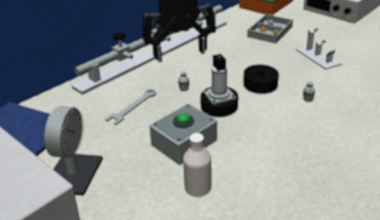

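The final picture shows the transducer upright and turned on its puck at (219,85), and the button back out at (184,120). The couplers, gauge, bottle and wrench are in place, and the gripper is open and clear of everything. Handing in.

```bash
python3 -c "
from workcell import bot
print(bot.job_done(), bot.observe()['clock'])"
```

```text
the job is handed in; nothing more can be done
the job is handed in; nothing more can be done
```

The transducer is mounted and locked on the slotted puck. The button was then pressed fully down and released, and the job was handed in at about 33.5 s of the 54 s allowed.

- **Regrasp:** My first grasp ran into the last joint's limit. I put the transducer back in its rest and took it again the other way round, tilted.
- **Seating:** The T-foot passed through the slot with no side force. The flange touched the plate at about 10 N, I let go, and both cameras showed it upright and seated.
- **Locking:** Gripping the head from above, I turned it about 91° clockwise by the arm's reading. After release the cameras gave a yaw of -117.2° (side) and -115.9° (top), from a slot yaw of about -25.7°, so 90 to 92°.
- **Button:** The force rose from 7 to 25 N within 0.4 mm, so it was on its stop. It sprang back to about 79.5 mm.
- **Last checks:** The gripper was open and clear. In the final picture the couplers, gauge, bottle and wrench were in place, judged by eye rather than measured. The two cameras differed by about 1 to 2 mm in position and about 1° in yaw, which is within their calibration.

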